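# Clamp a tube insert with the edge thumbwheel

## Task

Take the bare aluminium tube insert with the blue band out of the grey tray, stand it upright on the blue clamping fixture in front of its V block and let go. Then, with light fingertip pressure, roll the orange thumbwheel in its slot, stroke by stroke in the direction of the red arrow, until the steel jaw has pushed the insert home into the V and holds it finger-tight. Close the jaw by the wheel alone, do not lean hard on the wheel or overtighten, and leave the other two inserts where they are.

Things in the scene. Friction and masses are not known exactly. Their poses are not given: they have to be found in the camera images.
- fixture: Blue box fixture with steel top panel, fixed to the bench on screw feet, which raise it 0 to 9 mm; the box is 200 mm (its x) by 190 mm (its y) by 55 mm high. Origin: centre of the box's underside; z up; +x is the way the jaw closes and the red arrow points. Sites nest, wheel_crest, slot and jaw_face share its axes. V block and jaw stand on the panel on its +y side; the wheel slot is on its -y side.
- nest (a point): Point on the top panel (55 mm above the fixture's origin) under the axis of the insert when fully home in the steel V block (90 degree vee opening to -x, 20 mm high, mouth 48 mm wide). The jaw face starts 8 to 13 mm clear of a seated insert; set the insert down about 3 mm short of the V (towards -x), the jaw then slides it home.
- wheel_crest (a point): Highest point of the orange thumbwheel: 10 mm above the top panel. The wheel is 56 mm in diameter and 12 mm wide, its axle is fixed and runs along the fixture's y. Bearing down on it with over 22 N damages it; it barely yields (about 0.05 mm per N), so come down on it slowly (under 10 mm/s) and stop by feel at 3 to 6 N.
- thumbwheel (a joint): Wheel angle, rad, 0 to 4.2, growing as its top rolls towards +x (closing); starts at 0 to 1.3; stays where left. Each rad (28 mm of rim) closes the jaw 4 mm. Rolls free at 2 to 3 N along the rim; the jaw bears on the seated insert at about 3.25 rad, then 1 N more along the rim means 7 N more at the jaw. 3.5 to 5 N along the rim is finger-tight, over 6 N overtightens; pressing with 5 to 8 N gives enough grip.
- jaw (a joint): How far the steel jaw has moved towards the V, m, geared to the wheel: 0 to 0.0168; it bears on a seated 30 mm insert at 0.013.
- jaw_face (a point): Centre of the sliding jaw's flat dark face pad (44 mm wide along y, 18 mm high), which looks to the fixture's +x. The pad is sprung: it gives about 12 N per mm, for at most 2.5 mm, towards the jaw block. The steel jaw reaches 29 mm behind the face and has a red plate on top.
- insert_mid (a point): Centre of the wanted insert: upright bare aluminium cylinder, 30 mm in diameter, 55 mm high, about 0.1 kg, with a blue band near the top (upper end up) and a dark bore mark on top. This point is half-way up its axis, its z axis runs up it. It stands on the tray's inner floor (4 mm above the bench).
- tray: Grey open tray, 250 mm (its x) by 105 mm, walls 14 mm high and 4 mm thick, fixed. Origin under its centre. Three inserts stand along its x, 75 mm apart, in any order.
- brass_insert_mid (a point): Centre of a brass insert of the same size: leave it in the tray.
- black_insert_mid (a point): Centre of a black plastic insert of the same size: leave it in the tray.
- slot (a point): Centre of the wheel's slot, on the panel's surface, straight under wheel_crest (10 mm lower). Slot 46 mm along the fixture's x by 16 mm, in a black frame 60 by 28 mm and 4 mm high, so the wheel stands 6 mm proud of the frame. Strokes of 20 to 25 mm along +x over the crest are practical; then lift off, go back and repeat.

How it is judged:
On the way, in this order (a step that is already met when the one before it is completed fails the run):
1. the insert stands upright on the panel in front of the V, released, the jaw not yet clamping (horizontal distance between insert_mid and nest below 0.012 m and z of insert_mid in the frame of nest below 0.031 m and angle between insert_mid's own z axis and vertical below 0.1 rad and contact force between the fingers and insert below 0.05 N and contact force between jaw and insert below 1 N), for 0.2 s.
2. the jaw, driven by the thumbwheel, bears on the insert in the V (horizontal distance between insert_mid and nest below 0.003 m and contact force between jaw and insert above 5 N and angle between insert_mid's own z axis and vertical below 0.06 rad), for 0.2 s.
At the end, for the whole second after the job is handed in: The blue-banded insert stands upright (within 0.06 rad) on the panel, home in the V (axis within 3 mm of the nest), at rest, and the jaw still presses on it with more than 5 N after the robot has let go of everything (all of step 2 and z of insert_mid in the frame of nest below 0.031 m and linear speed of insert below 0.01 m/s); the robot touches nothing.
It fails at once if the wheel or fixture is pressed with more than 22 N (contact force between the fingers and fixture above 22 N).
It fails at once if the jaw is pushed directly instead of by the wheel (contact force between the fingers and jaw above 2 N).
It fails at once if the insert is overtightened (jaw force above 32 N) (contact force between jaw and insert above 32 N).
It fails at once if another insert is disturbed (distance of any of brass_insert_mid, black_insert_mid from where it was at the start of the episode above 0.015 m).
It also fails if it takes over 72 s, if anything falls off the work surface, if the arm or the gripper's body presses on something with over 40 N, if the wrist force passes 120 N, or if a joint passes its speed limit or range.

## Robot

A 6-joint arm with a two-finger parallel gripper is mounted at the origin on the work surface. World frame = base frame: x ahead of the robot, y to its left, z up, the work surface at z = 0. Lengths are in m, angles in rad, forces in N, time in s.
With the tool pointing down it reaches from about 0.35 to 0.85 m from the base axis. Payload 8.1 kg.
Tool frame: the origin (TCP) lies between the finger pads; the fingertips stand 14 mm ahead of it and the grasp point (between the pads) lies 5 mm behind it; z points along the fingers, y is the direction in which the jaws open and shut (so a half turn about z gives the same grasp; the last joint's range is limited). The gripper opens to 93 mm and grips with 3 to 60 N. Pads are 15 mm wide; open, the fingers measure 128 mm over their backs; the gripper's body (75 mm by 188 mm) begins 65 mm behind the grasp point.
Start: joints at [1.198, 0.13, 1.488, -0, 1.523, -0.085], TCP at [0.17, 0.575, 0.233] pointing down, gripper open.
Joint ranges: [-2.96, 2.96], [-0.89, 2.26], [0.02, 2.5], [-1.34, 4.48], [0, 2.73], [-2.66, 2.66]. Speed limits (rad/s): [2.39, 2.39, 2.79, 3.14, 3.14, 3.14].

## Interface

Orientations are given as a rotation vector (axis times angle).
In Python, from plant import robot gives the robot as it stands.
- The arm moves only by the tool step_arm, never from a script. Its argument "targets" is a list of rows, each an object of numbers: "tx", "ty", "tz": the shift along the tool's x, y, z in mm; "ax", "ay", "az": the turn, a rotation vector about the tool's x, y, z in rad; "grip": the closure in counts, from 0 (fully open) to 255 (shut). In form: [{"tx": .., "ty": .., "tz": .., "ax": .., "ay": .., "az": .., "grip": ..}, ...]. A call has 1 to 20 rows; each row shifts and turns the commanded pose from where the row before left it, along the tool's axes as they then stand; what a row does not reach is not made up. A row lasts 1/10 s, in which the tool goes at most 50 mm and 8.59 degrees, less where a joint would pass 70% of its speed; a pose out of reach is approached as far as the arm can. A call with a gripper value outside its range is refused whole. The fingers move at their own pace and stop on an object; "squeeze" is the grip in N (left out, the last holds). Time passes only in rows, so rows that do not move let the fingers close. It gives the time, the measured TCP pose, the force and the opening at its end, in the units of the state.
- robot.read_state(): the state, without advancing time (a new reading comes with each control period).
- robot.read_camera(name): name is "scene" or "side" or "wrist"; returns a dict with "frame" (420x560x3 uint8, blue, green, red), "fx", "fy", "cx", "cy" (pixels), "R" (3x3) and "t" (3): a world point X has camera coordinates R X + t. Camera axes: x right, y down, z forward; pixel columns grow to the right and rows downward; lengths in m; the calibration is good to about 2 mm. A picture is of the moment at which its call begins. There is no depth.
- robot.close_job(): hands the job in, once; it reports no verdict.
The state is a dict: "t": time; "q": joint angles; "dq": joint speeds; "joint_torque": joint torques, N m; "tool_pos": TCP position; "orientation": TCP orientation; "force": force on the tool from outside, world axes, zero at the start; "wrist_torque": the same for the moment, N m; "opening": finger opening in m.
Only numpy, scipy, OpenCV 4.12 (cv2) and the standard library are available. Lean on these libraries where they do the work, as an engineer would, in place of code of your own. Each camera call takes 0.05 s, during which the arm holds its last target.

## Working session

There is one attempt and no reset: what is moved stays moved. The work goes in short steps, Python scripts to look and compute and a tool call to move; the robot and the scene stay as the last step left them, time stands still between calls to the robot, and variables do not carry over. Pictures are saved under pics/ and viewed, and the job is handed in when it is done.

Besides the shell and the picture viewer there is one more tool, called after ">>>" by a JSON object that holds its "method" and its "body", one argument or row to a line. step_arm: Moves the arm, as the interface text tells. Its arguments: {"type":"object","properties":{"targets":{"type":"array"},"squeeze":{"type":"number"}},"required":["targets"]}

```bash
ls; mkdir -p pics; python3 - <<'E'
from plant import robot
import cv2
s=robot.read_state()
print({k:s[k] for k in ('t','tool_pos','orientation','force','opening')})
for n in ("scene","side","wrist"):
    c=robot.read_camera(n); cv2.imwrite(f"pics/{n}0.png",c["frame"]); print(n,c["fx"],c["cx"],c["cy"],c["R"],c["t"])
E
```

```text
pics
{'t': 0.0, 'tool_pos': array([0.17004763, 0.57482546, 0.23160774]), 'orientation': array([-4.50383279e-01, -3.10870004e+00,  2.83182146e-03]), 'force': array([0.49136606, 0.12705224, 0.05820099]), 'opening': 0.09303864033829833}
scene 399.045358893254 275.9129278462665 209.89375698011517 [[-0.82564926  0.56414147 -0.00690629]
 [ 0.29543854  0.42189565 -0.85715817]
 [-0.48064474 -0.70975239 -0.51500697]] [ 0.43148208 -0.1125845   0.97972227]
side 461.85221254237996 279.0043677042041 206.46524347003577 [[ 0.71308901 -0.70091243  0.01502782]
 [-0.47570749 -0.49949498 -0.72402151]
 [ 0.514982    0.50914293 -0.68961367]] [-0.35785463  0.32694006  0.6305121 ]
wrist 369.280553648074 282.28908783936066 203.86666479890778 [[ 2.83026539e-01  9.59111691e-01 -8.61480350e-04]
 [ 9.30030045e-01 -2.74225037e-01  2.44631856e-01]
 [ 2.34393034e-01 -7.00385102e-02 -9.69615652e-01]] [-0.59954108 -0.02918938  0.39028809]
```

View pics/scene0.png

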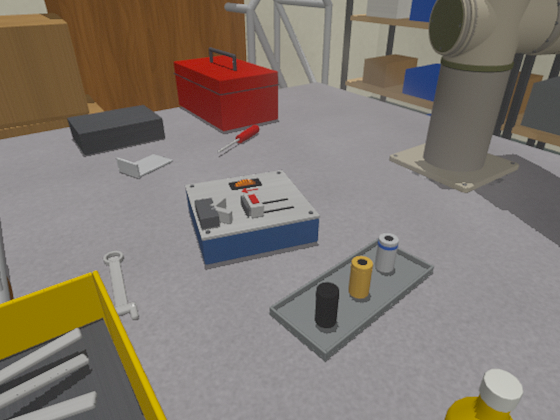

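View pics/side0.png

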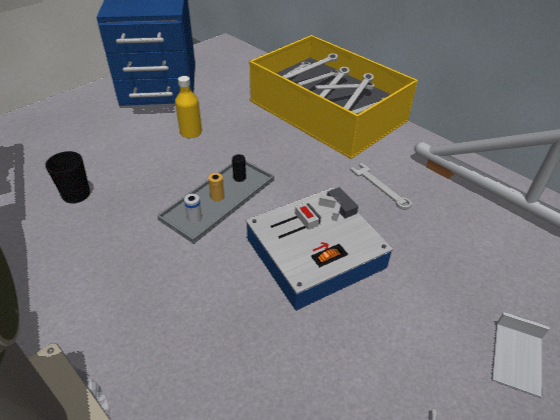

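View pics/wrist0.png

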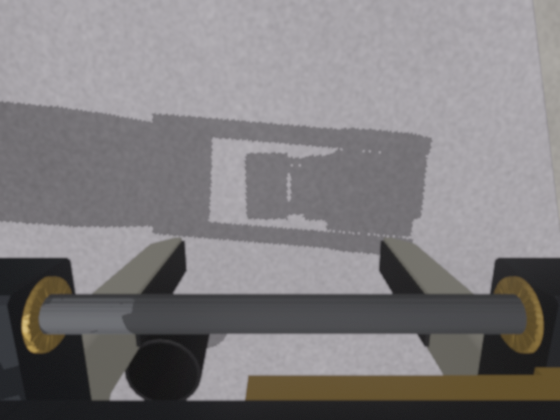

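The scene view has the blue-banded insert at about (388,252), brass at (360,277), black at (326,305) and the fixture around (250,215). In the side view the insert is near (193,207) and the wheel near (328,256). I'll zoom in on both.

```bash
cat > h.py <<'E'
import numpy as np, cv2
from plant import robot
def cam(n): return robot.read_camera(n)
def proj(c,X):
    p=np.array(c["R"])@np.array(X)+np.array(c["t"]); return np.array([c["fx"]*p[0]/p[2]+c["cx"],c["fy"]*p[1]/p[2]+c["cy"]])
def ray(c,u,v):
    R=np.array(c["R"]);t=np.array(c["t"])
    d=R.T@np.array([(u-c["cx"])/c["fx"],(v-c["cy"])/c["fy"],1]); return -R.T@t,d/np.linalg.norm(d)
def onz(c,uv,z):
    o,d=ray(c,*uv); return o+d*(z-o[2])/d[2]
def tri(c1,p1,c2,p2):
    o1,d1=ray(c1,*p1);o2,d2=ray(c2,*p2)
    s=np.linalg.lstsq(np.c_[d1,-d2],o2-o1,rcond=None)[0]
    a=o1+s[0]*d1;b=o2+s[1]*d2; return (a+b)/2,np.linalg.norm(a-b)
def crop(c,name,x0,y0,w,h,k):
    f=c["frame"][y0:y0+h,x0:x0+w]; cv2.imwrite("pics/"+name,cv2.resize(f,None,fx=k,fy=k,interpolation=cv2.INTER_CUBIC))
E
python3 - <<'E'
from h import *
a=cam("scene");b=cam("side")
crop(a,"sc_fix.png",180,165,150,100,5)
crop(b,"sd_fix.png",240,180,155,125,5)
crop(a,"sc_tray.png",270,225,170,125,4)
crop(b,"sd_tray.png",155,145,125,100,5)
E
```

```text
(no output)
```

View pics/sc_fix.png

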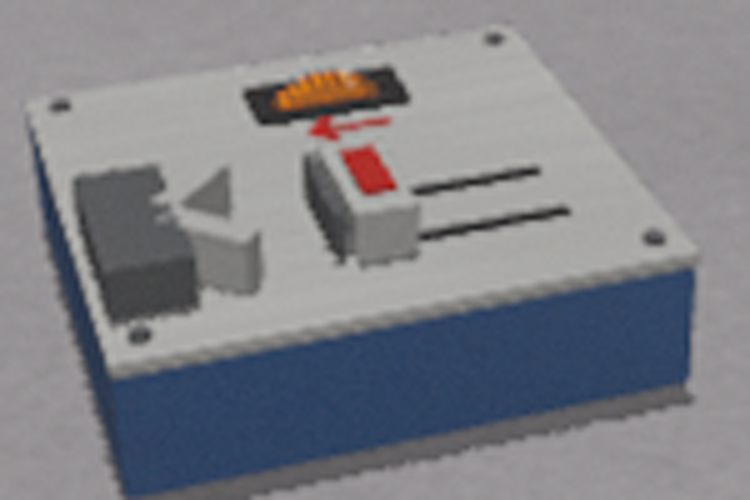

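View pics/sd_fix.png

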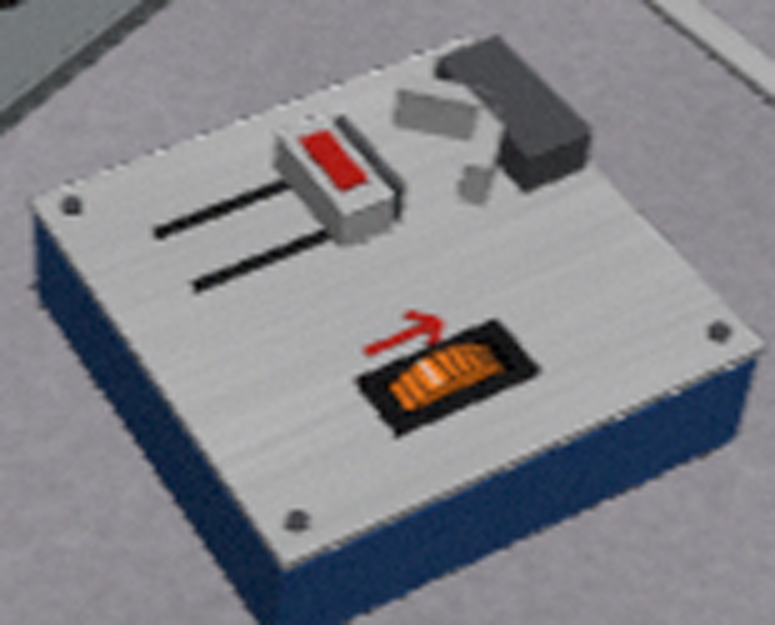

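View pics/sc_tray.png

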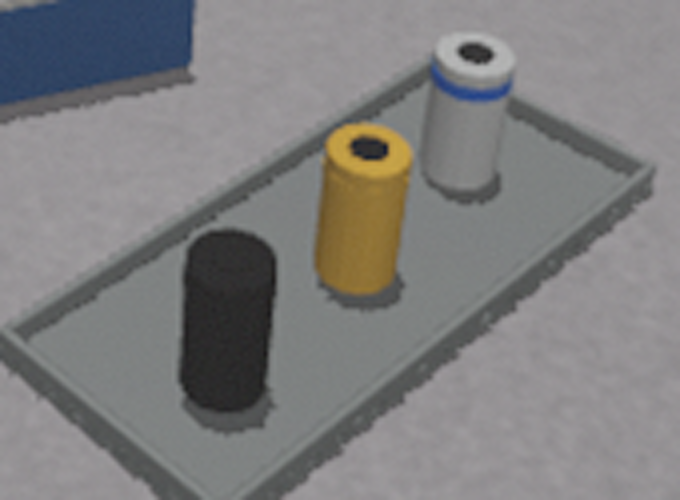

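View pics/sd_tray.png

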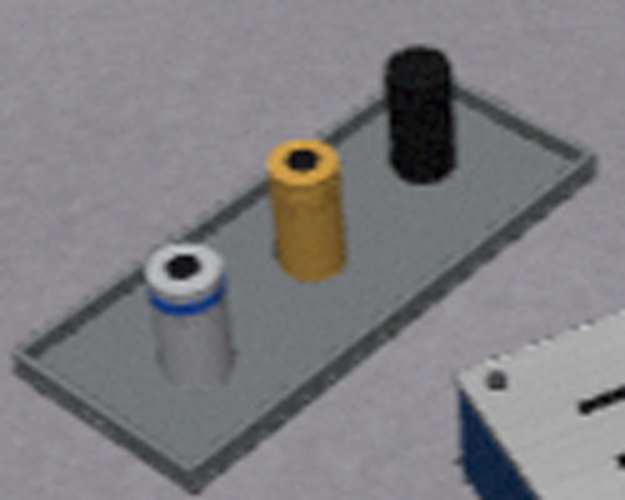

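The crops show all the features: the bore on the aluminium insert, panel screws and corners, the slot frame, jaw and V. Next I'll triangulate them.

```bash
python3 - <<'E'
from h import *
a=cam("scene");b=cam("side")
A=lambda x,y:((x+.5)/5-.5+180,(y+.5)/5-.5+165)
B=lambda x,y:((x+.5)/5-.5+240,(y+.5)/5-.5+180)
TA=lambda x,y:((x+.5)/4-.5+270,(y+.5)/4-.5+225)
TB=lambda x,y:((x+.5)/5-.5+155,(y+.5)/5-.5+145)
P={}
def T(n,p,q): P[n],e=tri(a,p,b,q); print(n,P[n].round(4),round(e,4))
T("bore al",TA(475,53),TB(183,266))
T("bore br",TA(369,148),TB(302,160))
T("s+-",A(60,105),B(718,332)); T("s--",A(494,39),B(297,520)); T("s-+",A(653,237),B(71,206))
T("c+-",A(28,103),B(762,347)); T("c--",A(515,27),B(285,567)); T("c-+",A(697,252),B(33,203))
T("red arrowtip",A(310,131),B(445,325))
# centroid masks orange
for nm,c,(x0,y0,w,h) in (("a",a,(180,165,150,100)),("b",b,(240,180,155,125))):
    f=c["frame"][y0:y0+h,x0:x0+w]; hs=cv2.cvtColor(f,cv2.COLOR_BGR2HSV)
    m=cv2.inRange(hs,(5,120,80),(25,255,255)); ys,xs=np.nonzero(m); print(nm,"orange",len(xs),xs.mean()+x0,ys.mean()+y0,xs.min()+x0,xs.max()+x0,ys.min()+y0,ys.max()+y0)
print("frame corners")
z=np.mean([P[k][2] for k in("s+-","s--","s-+")]); print("z panel",z)
for q in [(357,378),(397,437),(540,370),(497,320)]: print("side",onz(b,B(*q),z+.004).round(4))
for q in [(245,87),(392,67),(410,101),(260,126)]: print("scene",onz(a,A(*q),z+.004).round(4))
print("tray al base"); 
x=P["s+-"]-P["s--"]; print("yaw",np.arctan2(x[1],x[0]),np.linalg.norm(x)); y=P["s-+"]-P["s--"]; print(np.arctan2(-y[0],y[1]),np.linalg.norm(y))
x=P["c+-"]-P["c--"]; print("yaw",np.arctan2(x[1],x[0]),np.linalg.norm(x)); y=P["c-+"]-P["c--"]; print(np.arctan2(-y[0],y[1]),np.linalg.norm(y))
s=robot.read_state(); print(s["t"])
E
```

```text
bore al [0.439  0.1829 0.0603] 0.001
bore br [0.5135 0.2016 0.0604] 0.0009
s+- [ 0.6121 -0.1538  0.058 ] 0.0012
s-- [ 0.4428 -0.1065  0.0579] 0.0007
s-+ [0.4868 0.0527 0.0582] 0.0012
c+- [ 0.6197 -0.1678  0.0553] 0.0008
c-- [ 0.427  -0.1154  0.0556] 0.0008
c-+ [0.4787 0.0657 0.0559] 0.0003
red arrowtip [ 0.5436 -0.083   0.057 ] 0.0005
a orange 106 244.20754716981133 182.68867924528303 234 255 179 186
b orange 158 328.15822784810126 254.4240506329114 318 339 249 261
frame corners
z panel 0.0580106459850434
side [ 0.4993 -0.0807  0.062 ]
side [ 0.4898 -0.1079  0.062 ]
side [ 0.5483 -0.1226  0.062 ]
side [ 0.5554 -0.097   0.062 ]
scene [ 0.5505 -0.1199  0.062 ]
scene [ 0.495  -0.1019  0.062 ]
scene [ 0.5048 -0.0735  0.062 ]
scene [ 0.5612 -0.0886  0.062 ]
tray al base
yaw -0.2721389530526943 0.17573924923614181
-0.269756593832215 0.1652042423531402
yaw -0.26533943286261685 0.19976178844893921
-0.2780807072080537 0.1883530599657124
0.35
```

```bash
python3 - <<'E'
from h import *
from scipy.spatial.transform import Rotation as Ro
a=cam("scene");b=cam("side")
A=lambda x,y:((x+.5)/5-.5+180,(y+.5)/5-.5+165)
B=lambda x,y:((x+.5)/5-.5+240,(y+.5)/5-.5+180)
for p,q in [((410,101),(357,378)),((392,67),(397,437)),((245,87),(540,370)),((260,126),(497,320))]:
    print(tri(a,A(*p),b,B(*q)))
s=robot.read_state();print(Ro.from_rotvec(s["orientation"]).as_matrix().round(3), s["tool_pos"])
for n in(a,b): print(-n["R"].T@n["t"])
E
```

```text
(array([ 0.50145848, -0.07891706,  0.05874546]), np.float64(0.00010884210906234929))
(array([ 0.49188657, -0.10659631,  0.0591944 ]), np.float64(0.00042113944387678934))
(array([ 0.54932153, -0.12202196,  0.06077306]), np.float64(0.0001897706257023166))
(array([ 0.55808257, -0.09502725,  0.05828008]), np.float64(0.00029878904668936883))
[[-0.959  0.284 -0.   ]
 [ 0.284  0.959 -0.   ]
 [ 0.    -0.    -1.   ]] [0.17024813 0.57530121 0.23255215]
[0.86041301 0.4994422  0.41104101]
[ 0.08600766 -0.40854062  0.67689918]
```

Both views agree on the slot centre at about (0.525,-0.101) and the insert at (0.439,0.183). The tool is already aligned with the fixture to within 0.02 rad. I'll move above the insert.

>>> {"method": "step_arm", "body": {
  "targets": [
    {"tx": -26.4, "ty": -21.4, "tz": 7.3, "az": -0.017},
    {"tx": -26.4, "ty": -21.4, "tz": 7.3},
    {"tx": -26.4, "ty": -21.4, "tz": 7.3},
    {"tx": -26.4, "ty": -21.4, "tz": 7.3},
    {"tx": -26.4, "ty": -21.4, "tz": 7.3},
    {"tx": -26.4, "ty": -21.4, "tz": 7.3},
    {"tx": -26.4, "ty": -21.4, "tz": 7.3},
    {"tx": -26.4, "ty": -21.4, "tz": 7.3},
    {"tx": -26.4, "ty": -21.4, "tz": 7.3},
    {"tx": -26.4, "ty": -21.4, "tz": 7.3},
    {"tx": -26.4, "ty": -21.4, "tz": 7.3},
    {"tx": -26.4, "ty": -21.4, "tz": 7.3},
    {"tx": -26.4, "ty": -21.4, "tz": 7.3},
    {"tx": -26.4, "ty": -21.4, "tz": 7.3},
    {},
    {}
  ]
}}

```text
schema error: expected keys tx, ty, tz, ax, ay, az, grip
```

```bash
python3 - <<'E'
from h import *
s=robot.read_state();print(s["tool_pos"],s["orientation"],s["force"],s["t"])
c=cam("wrist");cv2.imwrite("pics/w1.png",c["frame"])
print(proj(c,[.439,.183,.059]))
E
```

```text
[0.17024813 0.57530121 0.23255215] [-4.50470720e-01 -3.10907623e+00  2.25077526e-04] [-0.40154306  0.66581985 -0.04140949] 0.45
[ 20.27920427 503.04476705]
```

View pics/w1.png

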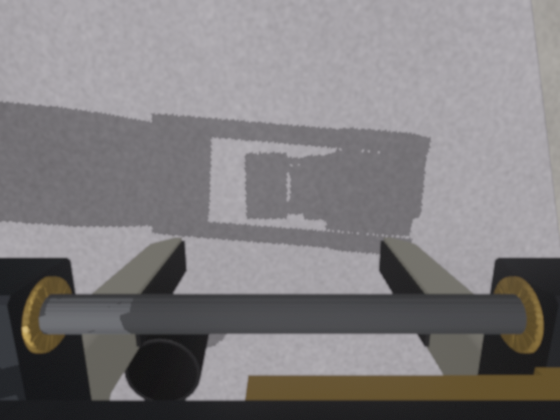

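The call was refused because every key is required, and the picture is unchanged. I'll resend with full rows.

>>> {"method": "step_arm", "body": {
  "targets": [
    {"tx": -26.4, "ty": -21.4, "tz": 7.3, "ax": 0, "ay": 0, "az": -0.017, "grip": 0},
    {"tx": -26.4, "ty": -21.4, "tz": 7.3, "ax": 0, "ay": 0, "az": 0, "grip": 0},
    {"tx": -26.4, "ty": -21.4, "tz": 7.3, "ax": 0, "ay": 0, "az": 0, "grip": 0},
    {"tx": -26.4, "ty": -21.4, "tz": 7.3, "ax": 0, "ay": 0, "az": 0, "grip": 0},
    {"tx": -26.4, "ty": -21.4, "tz": 7.3, "ax": 0, "ay": 0, "az": 0, "grip": 0},
    {"tx": -26.4, "ty": -21.4, "tz": 7.3, "ax": 0, "ay": 0, "az": 0, "grip": 0},
    {"tx": -26.4, "ty": -21.4, "tz": 7.3, "ax": 0, "ay": 0, "az": 0, "grip": 0},
    {"tx": -26.4, "ty": -21.4, "tz": 7.3, "ax": 0, "ay": 0, "az": 0, "grip": 0},
    {"tx": -26.4, "ty": -21.4, "tz": 7.3, "ax": 0, "ay": 0, "az": 0, "grip": 0},
    {"tx": -26.4, "ty": -21.4, "tz": 7.3, "ax": 0, "ay": 0, "az": 0, "grip": 0},
    {"tx": -26.4, "ty": -21.4, "tz": 7.3, "ax": 0, "ay": 0, "az": 0, "grip": 0},
    {"tx": -26.4, "ty": -21.4, "tz": 7.3, "ax": 0, "ay": 0, "az": 0, "grip": 0},
    {"tx": -26.4, "ty": -21.4, "tz": 7.3, "ax": 0, "ay": 0, "az": 0, "grip": 0},
    {"tx": -26.4, "ty": -21.4, "tz": 7.3, "ax": 0, "ay": 0, "az": 0, "grip": 0},
    {"tx": 0, "ty": 0, "tz": 0, "ax": 0, "ay": 0, "az": 0, "grip": 0},
    {"tx": 0, "ty": 0, "tz": 0, "ax": 0, "ay": 0, "az": 0, "grip": 0}
  ]
}}

```text
t: 2.1
tool_pos: [0.4459, 0.187, 0.1303]
orientation: [-0.427, -3.112, -0.0]
force: [-0.1, -0.4, 0.4]
opening: 0.0933
```

```bash
python3 - <<'E'
from h import *
s=robot.read_state();print(s["tool_pos"],s["orientation"],s["force"],s["t"])
c=cam("wrist");cv2.imwrite("pics/w2.png",c["frame"])
print(proj(c,[.439,.183,.059]))
E
```

```text
[0.44588093 0.18698159 0.13033599] [-4.27255042e-01 -3.11184845e+00 -1.11104208e-04] [-0.07061005 -0.38607342  0.39137343] 2.1
[272.80929114 212.17626435]
```

View pics/w2.png

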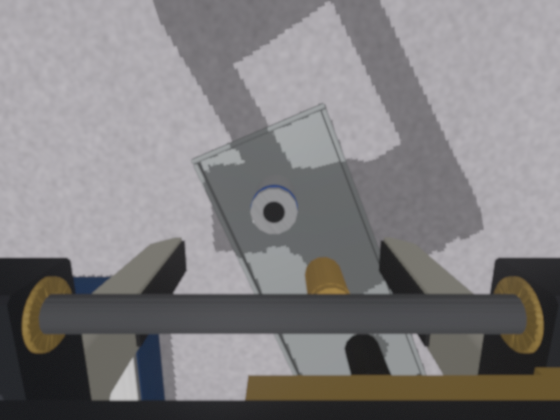

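The wrist view has the bore at (274,211) against a prediction of (273,212). Descending to a grasp with TCP z = 0.045, then closing.

>>> {"method": "step_arm", "body": {
  "targets": [
    {"tx": 5.6, "ty": -5.7, "tz": 0, "ax": 0, "ay": 0, "az": 0, "grip": 0},
    {"tx": 0, "ty": 0, "tz": 20, "ax": 0, "ay": 0, "az": 0, "grip": 0},
    {"tx": 0, "ty": 0, "tz": 20, "ax": 0, "ay": 0, "az": 0, "grip": 0},
    {"tx": 0, "ty": 0, "tz": 15, "ax": 0, "ay": 0, "az": 0, "grip": 0},
    {"tx": 0, "ty": 0, "tz": 15, "ax": 0, "ay": 0, "az": 0, "grip": 0},
    {"tx": 0, "ty": 0, "tz": 10, "ax": 0, "ay": 0, "az": 0, "grip": 0},
    {"tx": 0, "ty": 0, "tz": 5, "ax": 0, "ay": 0, "az": 0, "grip": 0},
    {"tx": 0, "ty": 0, "tz": 0, "ax": 0, "ay": 0, "az": 0, "grip": 100},
    {"tx": 0, "ty": 0, "tz": 0, "ax": 0, "ay": 0, "az": 0, "grip": 100},
    {"tx": 0, "ty": 0, "tz": 0, "ax": 0, "ay": 0, "az": 0, "grip": 100},
    {"tx": 0, "ty": 0, "tz": 0, "ax": 0, "ay": 0, "az": 0, "grip": 100},
    {"tx": 0, "ty": 0, "tz": 0, "ax": 0, "ay": 0, "az": 0, "grip": 100}
  ],
  "squeeze": 12
}}

```text
t: 3.35
tool_pos: [0.4392, 0.1835, 0.0459]
orientation: [0.424, 3.112, 0.0]
force: [-0.4, -0.2, 0.8]
opening: 0.0586
```

```bash
python3 - <<'E'
from h import *
s=robot.read_state();print(s["tool_pos"],s["orientation"],s["force"],s["t"],s["opening"])
c=cam("wrist");cv2.imwrite("pics/w3.png",c["frame"])
E
```

```text
[0.43921356 0.18351461 0.04586577] [4.24075707e-01 3.11216794e+00 4.83444575e-04] [-0.37103089 -0.2469695   0.80095852] 3.35 0.05861094490006396
```

View pics/w3.png

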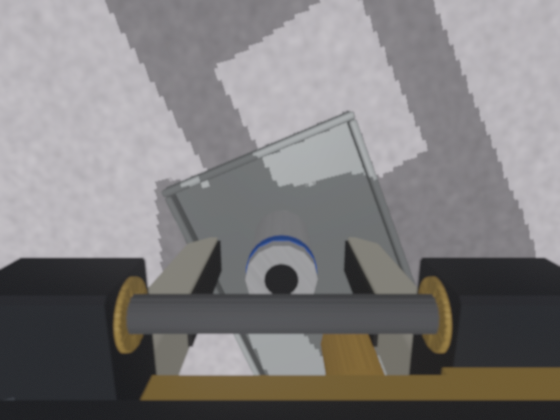

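The insert sits midway between the open fingers, with its bore at (281,280). Closing on it, then lifting.

>>> {"method": "step_arm", "body": {
  "targets": [
    {"tx": 0, "ty": 0, "tz": 0, "ax": 0, "ay": 0, "az": 0, "grip": 150},
    {"tx": 0, "ty": 0, "tz": 0, "ax": 0, "ay": 0, "az": 0, "grip": 165},
    {"tx": 0, "ty": 0, "tz": 0, "ax": 0, "ay": 0, "az": 0, "grip": 200},
    {"tx": 0, "ty": 0, "tz": 0, "ax": 0, "ay": 0, "az": 0, "grip": 200},
    {"tx": 0, "ty": 0, "tz": 0, "ax": 0, "ay": 0, "az": 0, "grip": 200},
    {"tx": 0, "ty": 0, "tz": 0, "ax": 0, "ay": 0, "az": 0, "grip": 200},
    {"tx": 0, "ty": 0, "tz": 0, "ax": 0, "ay": 0, "az": 0, "grip": 200},
    {"tx": 0, "ty": 0, "tz": 0, "ax": 0, "ay": 0, "az": 0, "grip": 200},
    {"tx": 0, "ty": 0, "tz": 0, "ax": 0, "ay": 0, "az": 0, "grip": 200},
    {"tx": 0, "ty": 0, "tz": 0, "ax": 0, "ay": 0, "az": 0, "grip": 200}
  ],
  "squeeze": 12
}}

```text
t: 4.4
tool_pos: [0.4388, 0.1834, 0.0454]
orientation: [-0.424, -3.113, 0.0]
force: [1.1, -0.6, 0.1]
opening: 0.0299
```

Gripped: the opening reads 29.9 mm for the 30 mm part. Lifting, then triangulating the V mouth tips.

>>> {"method": "step_arm", "body": {
  "targets": [
    {"tx": 0, "ty": 0, "tz": -5, "ax": 0, "ay": 0, "az": 0, "grip": 200},
    {"tx": 0, "ty": 0, "tz": -20, "ax": 0, "ay": 0, "az": 0, "grip": 200},
    {"tx": 0, "ty": 0, "tz": -25, "ax": 0, "ay": 0, "az": 0, "grip": 200},
    {"tx": 0, "ty": 0, "tz": -25, "ax": 0, "ay": 0, "az": 0, "grip": 200},
    {"tx": 0, "ty": 0, "tz": -25, "ax": 0, "ay": 0, "az": 0, "grip": 200},
    {"tx": 0, "ty": 0, "tz": -20, "ax": 0, "ay": 0, "az": 0, "grip": 200}
  ]
}}

```text
t: 5.0
tool_pos: [0.4392, 0.1836, 0.1675]
orientation: [0.424, 3.111, 0.001]
force: [-0.5, -0.3, -1.2]
opening: 0.0297
```

```bash
python3 - <<'E'
from h import *
a=cam("scene");b=cam("side")
A=lambda x,y:((x+.5)/5-.5+180,(y+.5)/5-.5+165)
B=lambda x,y:((x+.5)/5-.5+240,(y+.5)/5-.5+180)
O=np.array([.5493,-.0509,0]);ps=-.271
ex=np.array([np.cos(ps),np.sin(ps),0]);ey=np.array([-np.sin(ps),np.cos(ps),0])
def T(n,p,q):
    X,e=tri(a,A(*p),b,B(*q));d=X-O; print(n,X.round(4),round(e,4),"fix",(d@ex).round(4),(d@ey).round(4))
T("tip-y",(228,168),(463,170));T("tip+y",(258,232),(400,90))
T("jaw face top +y",(345,205),(340,118)); T("jaw face top -y",(305,155),(402,185))
T("red c",(368,169),(334,160))
crop(a,"sc2.png",180,165,150,100,5);crop(b,"sd2.png",290,180,90,70,8)
s=robot.read_state();print(s["tool_pos"],s["force"],s["opening"])
E
```

```text
tip-y [ 0.5953 -0.0462  0.0743] 0.0018 fix 0.0431 0.0168
tip+y [ 0.6091 -0.0012  0.0759] 0.0002 fix 0.0443 0.0639
jaw face top +y [0.5788 0.0028 0.0778] 0.0004 fix 0.014 0.0596
jaw face top -y [ 0.5707 -0.0367  0.0761] 0.0006 fix 0.0169 0.0194
red c [ 0.5602 -0.0119  0.0786] 0.0005 fix 0.0001 0.0405
[0.44089069 0.18410848 0.1690495 ] [ 1.81097393 -0.29434537 -0.5586321 ] 0.029554634924094332
```

View pics/sd2.png

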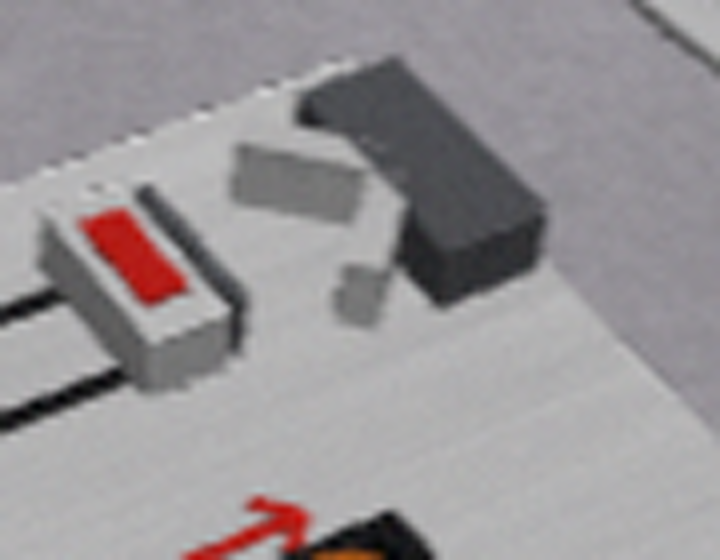

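View pics/sc2.png

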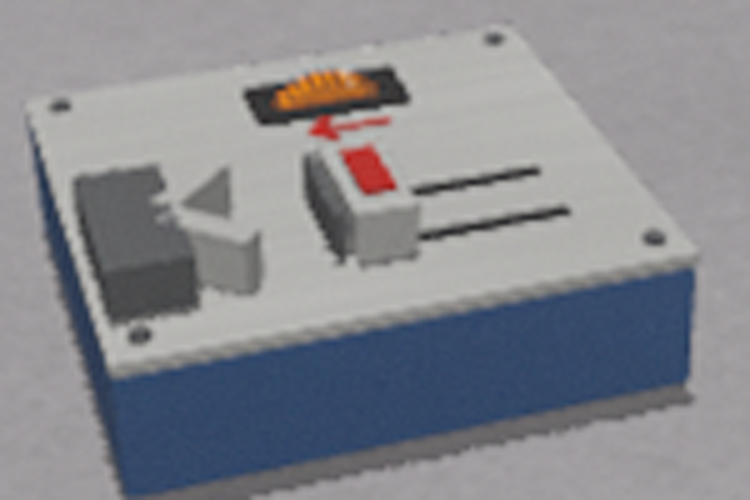

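The mouth tips come out 47 mm apart (48 expected) and centred at fixture (0.044,0.040). The jaw face is near x = 0.0155, which is slightly too far back for the stated clearance. I'll check from above with the wrist camera, carrying the insert past the V.

>>> {"method": "step_arm", "body": {
  "targets": [
    {"tx": -14, "ty": -8, "tz": -4, "ax": 0, "ay": 0, "az": 0, "grip": 200},
    {"tx": -28, "ty": -16, "tz": -4, "ax": 0, "ay": 0, "az": 0, "grip": 200},
    {"tx": -28, "ty": -16, "tz": -4, "ax": 0, "ay": 0, "az": 0, "grip": 200},
    {"tx": -28, "ty": -16, "tz": -4, "ax": 0, "ay": 0, "az": 0, "grip": 200},
    {"tx": -28, "ty": -16, "tz": -4, "ax": 0, "ay": 0, "az": 0, "grip": 200},
    {"tx": -28, "ty": -16, "tz": -4, "ax": 0, "ay": 0, "az": 0, "grip": 200},
    {"tx": -28, "ty": -16, "tz": -4, "ax": 0, "ay": 0, "az": 0, "grip": 200},
    {"tx": -28, "ty": -16, "tz": -4, "ax": 0, "ay": 0, "az": 0, "grip": 200},
    {"tx": -28, "ty": -16, "tz": -4, "ax": 0, "ay": 0, "az": 0, "grip": 200},
    {"tx": -28, "ty": -16, "tz": -4, "ax": 0, "ay": 0, "az": 0, "grip": 200},
    {"tx": -14, "ty": -8, "tz": 0, "ax": 0, "ay": 0, "az": 0, "grip": 200},
    {"tx": 0, "ty": 0, "tz": 0, "ax": 0, "ay": 0, "az": 0, "grip": 200},
    {"tx": 0, "ty": 0, "tz": 0, "ax": 0, "ay": 0, "az": 0, "grip": 200}
  ]
}}

```text
t: 6.4
tool_pos: [0.665, -0.0462, 0.2033]
orientation: [-0.425, -3.11, -0.0]
force: [-1.0, 1.0, -1.1]
opening: 0.0296
```

```bash
python3 - <<'E'
from h import *
s=robot.read_state();print(s["tool_pos"],s["orientation"],s["force"],s["t"],s["opening"])
c=cam("wrist");cv2.imwrite("pics/w4.png",c["frame"])
np.savez("w4.npz",**c)
E
```

```text
[ 0.66503973 -0.04619095  0.20328613] [-4.24996848e-01 -3.10950551e+00 -2.88515621e-04] [-0.96562646  1.034249   -1.1260361 ] 6.4 0.02962881074685849
```

View pics/w4.png

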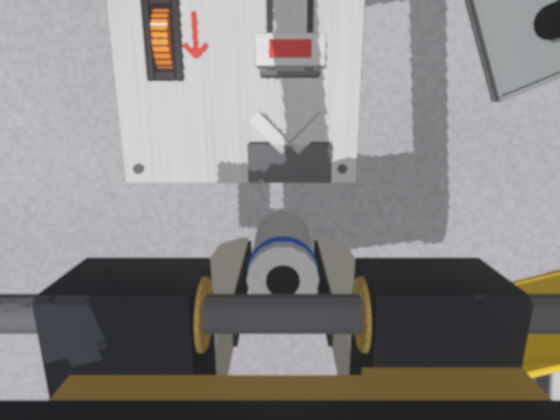

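Good overhead view: the V mouth tips are near (252,118) and (322,112), the jaw pad edge is at about (290,75), and the wheel is near (161,38). Enlarging.

```bash
python3 - <<'E'
from h import *
c=np.load("w4.npz"); crop(c,"w4z.png",230,25,125,85,6); crop(c,"w4z2.png",230,65,125,85,6)
E
```

```text
(no output)
```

View pics/w4z.png

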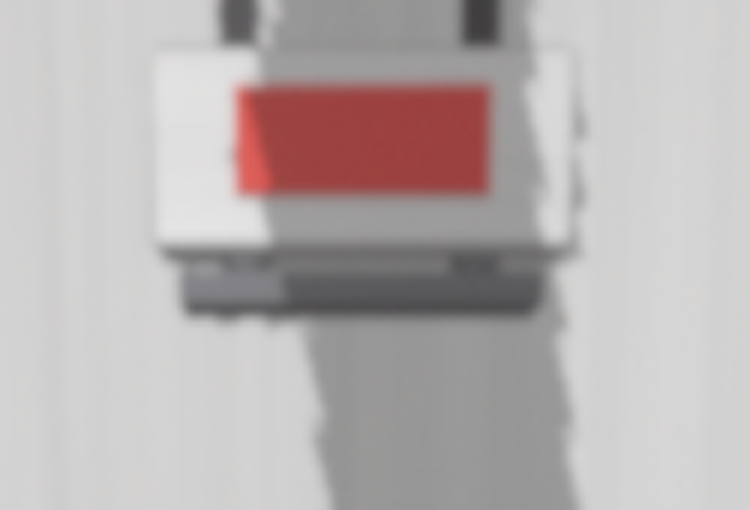

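View pics/w4z2.png

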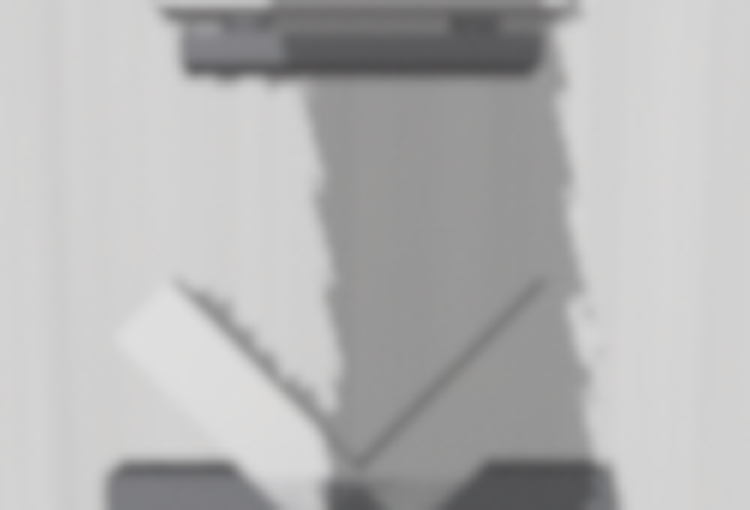

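```bash
cat >> h.py <<'E'
O=np.array([.5493,-.0509,0]);ps=-.271
ex=np.array([np.cos(ps),np.sin(ps),0]);ey=np.array([-np.sin(ps),np.cos(ps),0])
def fx(X): d=np.array(X)-O; return np.round([d@ex,d@ey,X[2]],4)
E
python3 - <<'E'
from h import *
c=np.load("w4.npz"); c={k:(c[k] if c[k].shape else float(c[k])) for k in c}
print("cam",fx(-c["R"].T@c["t"]))
zp=.056
Z=lambda x,y,oy:((x+.5)/6-.5+230,(y+.5)/6-.5+oy)
for n,q,oy,z in [("tipL",(175,280),65,zp+.02),("tipR",(545,280),65,zp+.02),("apex",(355,468),65,zp+.02),("padbotedge z0",(360,318),25,zp+.001),("pad edge ztop",(360,318),25,zp+.019),("pad L",(181,300),25,zp+.018),("pad R",(545,300),25,zp+.018),("red tl",(237,86),25,zp+.022),("red br",(488,193),25,zp+.022),("jaw L",(155,150),25,zp+.02),("jaw R",(575,150),25,zp+.02)]:
    print(n,fx(onz(c,Z(*q,oy),z)))
for n,q in [("screw+-",(139,168.5)),("screw++",(342,168.5))]: print(n,fx(onz(c,q,zp+.001)))
f=c["frame"];hs=cv2.cvtColor(f,cv2.COLOR_BGR2HSV)[0:90,140:190]
ys,xs=np.nonzero(cv2.inRange(hs,(5,120,80),(25,255,255)));print(xs.min()+140,xs.max()+140,ys.min(),ys.max(),fx(onz(c,(xs.mean()+140,ys.mean()),zp+.008)))
for q in [(146,0),(151,80),(185,80)]:print(fx(onz(c,q,zp+.004)))
E
```

```text
cam [0.0431 0.0357 0.3569]
tipL [0.0427 0.0185 0.076 ]
tipR [0.0426 0.064  0.076 ]
apex [0.0655 0.0407 0.076 ]
padbotedge z0 [0.0174 0.0415 0.057 ]
pad edge ztop [0.019  0.0411 0.075 ]
pad L [0.0168 0.0195 0.074 ]
pad R [0.0168 0.0635 0.074 ]
red tl [-0.0065  0.0266  0.078 ]
red br [0.0052 0.0561 0.078 ]
jaw L [0.0002 0.0167 0.076 ]
jaw R [0.0002 0.0664 0.076 ]
screw+- [ 0.088  -0.0813  0.057 ]
screw++ [0.088  0.0846 0.057 ]
150 172 8 68 [-0.0092 -0.0533  0.064 ]
[-0.0359 -0.0634  0.06  ]
[ 0.0195 -0.0645  0.06  ]
[ 0.0195 -0.0386  0.06  ]
```

```bash
python3 - <<'E'
from h import *
from scipy.spatial.transform import Rotation as Ro
c=np.load("w4.npz"); c={k:(c[k] if c[k].shape else float(c[k])) for k in c}
f=c["frame"][255:310,240:330]; m=(f.max(2)<40).astype(np.uint8)
n,l,st,ce=cv2.connectedComponentsWithStats(m)
for i in range(1,n):
    if st[i,4]>200: print(st[i],ce[i]+[240,255])
s=robot.read_state(); print(proj(c,s["tool_pos"]+[0,0,.0135]),s["tool_pos"])
X=onz(c,(282.5,281),s["tool_pos"][2]+.0135);print(X-s["tool_pos"], fx(X),fx(s["tool_pos"]))
print(Ro.from_rotvec(s["orientation"]).as_matrix().round(4))
G=O+.0413*ex+.0408*ey; d=G-s["tool_pos"];M=Ro.from_rotvec(s["orientation"]).as_matrix();print("goal",G,"tool delta mm",(M.T@d*1000).round(1))
E
```

```text
[283.12807905 279.77593031] [ 0.6649366  -0.04555537  0.20378948]
[ 0.00045738 -0.00039452  0.0135    ] [0.1105 0.0358 0.2173] [0.11   0.0361 0.2038]
[[-9.635e-01  2.676e-01 -2.600e-03]
 [ 2.676e-01  9.635e-01  5.000e-04]
 [ 2.600e-03 -2.000e-04 -1.000e+00]]
goal [ 0.60001466 -0.02264486  0.        ] tool delta mm [ 68.1   4.7 204. ]
```

The held insert's axis is within 0.5 mm of the TCP. Nest estimate is fixture (0.0448,0.0408), so I'm aiming 3.5 mm short of it and lowering to about 10 mm above the panel.

>>> {"method": "step_arm", "body": {
  "targets": [
    {"tx": 15, "ty": 1, "tz": 0, "ax": 0, "ay": 0, "az": 0, "grip": 200},
    {"tx": 20, "ty": 1.7, "tz": 0, "ax": 0, "ay": 0, "az": 0, "grip": 200},
    {"tx": 20, "ty": 1, "tz": 0, "ax": 0, "ay": 0, "az": 0, "grip": 200},
    {"tx": 13.5, "ty": 1, "tz": 10, "ax": 0, "ay": 0, "az": 0, "grip": 200},
    {"tx": 0, "ty": 0, "tz": 20, "ax": 0, "ay": 0, "az": 0, "grip": 200},
    {"tx": 0, "ty": 0, "tz": 20, "ax": 0, "ay": 0, "az": 0, "grip": 200},
    {"tx": 0, "ty": 0, "tz": 15, "ax": 0, "ay": 0, "az": 0, "grip": 200},
    {"tx": 0, "ty": 0, "tz": 10, "ax": 0, "ay": 0, "az": 0, "grip": 200},
    {"tx": 0, "ty": 0, "tz": 0, "ax": 0, "ay": 0, "az": 0, "grip": 200},
    {"tx": 0, "ty": 0, "tz": 0, "ax": 0, "ay": 0, "az": 0, "grip": 200}
  ]
}}

```text
t: 7.45
tool_pos: [0.6013, -0.0227, 0.1308]
orientation: [0.424, 3.113, 0.0]
force: [0.2, 0.4, -1.1]
opening: 0.0293
```

```bash
python3 - <<'E'
from h import *
from scipy.spatial.transform import Rotation as Ro
s=robot.read_state(); print(s["tool_pos"],fx(s["tool_pos"]),s["force"])
M=Ro.from_rotvec(s["orientation"]).as_matrix()
G=O+.0408*ex+.0408*ey; print((M.T@(G-s["tool_pos"])*1000).round(1))
a=cam("scene");b=cam("side");crop(a,"sc3.png",180,125,150,110,5);crop(b,"sd3.png",260,150,125,90,6)
E
```

```text
[ 0.60131827 -0.02269681  0.13082598] [0.0426 0.0411 0.1308] [ 0.157214    0.4088697  -1.06757992]
[  1.8  -0.3 130.8]
```

View pics/sc3.png

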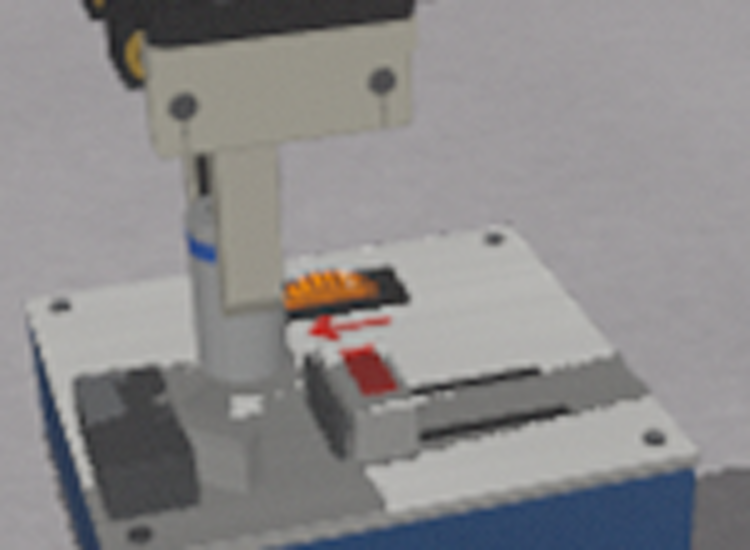

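View pics/sd3.png

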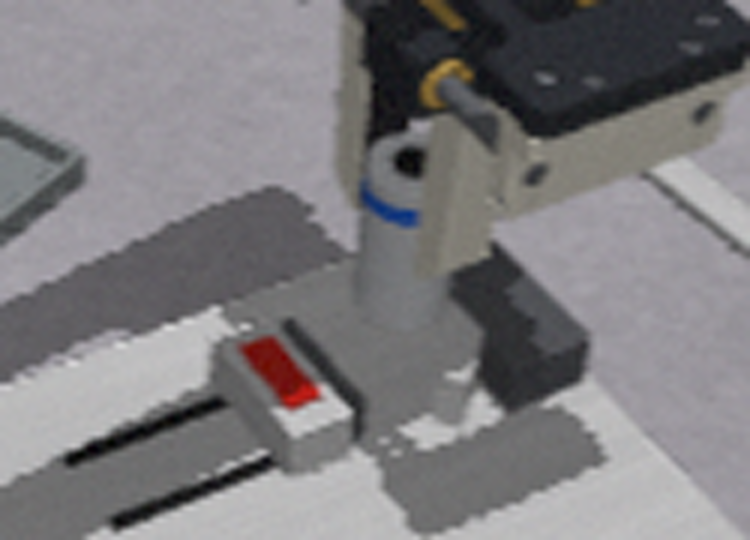

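The insert hangs upright above the gap between jaw and V. Making a small x correction and lowering to just above the panel.

>>> {"method": "step_arm", "body": {
  "targets": [
    {"tx": 1.5, "ty": 0, "tz": 4, "ax": 0, "ay": 0, "az": 0, "grip": 200},
    {"tx": 0, "ty": 0, "tz": 7, "ax": 0, "ay": 0, "az": 0, "grip": 200},
    {"tx": 0, "ty": 0, "tz": 7, "ax": 0, "ay": 0, "az": 0, "grip": 200},
    {"tx": 0, "ty": 0, "tz": 5, "ax": 0, "ay": 0, "az": 0, "grip": 200},
    {"tx": 0, "ty": 0, "tz": 2, "ax": 0, "ay": 0, "az": 0, "grip": 200},
    {"tx": 0, "ty": 0, "tz": 0, "ax": 0, "ay": 0, "az": 0, "grip": 200},
    {"tx": 0, "ty": 0, "tz": 0, "ax": 0, "ay": 0, "az": 0, "grip": 200}
  ]
}}

```text
t: 8.25
tool_pos: [0.5998, -0.0224, 0.1055]
orientation: [0.424, 3.113, -0.0]
force: [0.1, -0.5, -0.2]
opening: 0.0298
```

>>> {"method": "step_arm", "body": {
  "targets": [
    {"tx": 0, "ty": 0, "tz": 1, "ax": 0, "ay": 0, "az": 0, "grip": 200},
    {"tx": 0, "ty": 0, "tz": 1, "ax": 0, "ay": 0, "az": 0, "grip": 200},
    {"tx": 0, "ty": 0, "tz": 1, "ax": 0, "ay": 0, "az": 0, "grip": 200},
    {"tx": 0, "ty": 0, "tz": 0, "ax": 0, "ay": 0, "az": 0, "grip": 200}
  ]
}}

```text
t: 8.65
tool_pos: [0.5996, -0.0223, 0.1023]
orientation: [-0.424, -3.113, 0.0]
force: [-0.2, 0.6, -0.9]
opening: 0.0297
```

>>> {"method": "step_arm", "body": {
  "targets": [
    {"tx": 0, "ty": 0, "tz": 0.7, "ax": 0, "ay": 0, "az": 0, "grip": 200},
    {"tx": 0, "ty": 0, "tz": 0.7, "ax": 0, "ay": 0, "az": 0, "grip": 200},
    {"tx": 0, "ty": 0, "tz": 0.6, "ax": 0, "ay": 0, "az": 0, "grip": 200},
    {"tx": 0, "ty": 0, "tz": 0, "ax": 0, "ay": 0, "az": 0, "grip": 200}
  ]
}}

```text
t: 9.05
tool_pos: [0.5996, -0.0224, 0.1003]
orientation: [-0.424, -3.113, 0.0]
force: [0.2, -0.1, -1.0]
opening: 0.0297
```

>>> {"method": "step_arm", "body": {
  "targets": [
    {"tx": 0, "ty": 0, "tz": 0.5, "ax": 0, "ay": 0, "az": 0, "grip": 200},
    {"tx": 0, "ty": 0, "tz": 0.5, "ax": 0, "ay": 0, "az": 0, "grip": 200},
    {"tx": 0, "ty": 0, "tz": 0, "ax": 0, "ay": 0, "az": 0, "grip": 200}
  ]
}}

```text
t: 9.35
tool_pos: [0.5996, -0.0223, 0.0994]
orientation: [-0.424, -3.113, -0.0]
force: [-0.2, 0.1, -0.8]
opening: 0.0296
```

>>> {"method": "step_arm", "body": {
  "targets": [
    {"tx": 0, "ty": 0, "tz": 0.5, "ax": 0, "ay": 0, "az": 0, "grip": 200},
    {"tx": 0, "ty": 0, "tz": 0, "ax": 0, "ay": 0, "az": 0, "grip": 200},
    {"tx": 0, "ty": 0, "tz": 0, "ax": 0, "ay": 0, "az": 0, "grip": 200}
  ]
}}

```text
t: 9.65
tool_pos: [0.5997, -0.0224, 0.0989]
orientation: [-0.424, -3.113, 0.0]
force: [-0.9, -0.1, -0.3]
opening: 0.0296
```

>>> {"method": "step_arm", "body": {
  "targets": [
    {"tx": 0, "ty": 0, "tz": 0.4, "ax": 0, "ay": 0, "az": 0, "grip": 200},
    {"tx": 0, "ty": 0, "tz": 0, "ax": 0, "ay": 0, "az": 0, "grip": 200}
  ]
}}

```text
t: 9.85
tool_pos: [0.5997, -0.0224, 0.0985]
orientation: [-0.424, -3.113, 0.0]
force: [0.5, 0.5, -0.3]
opening: 0.0298
```

>>> {"method": "step_arm", "body": {
  "targets": [
    {"tx": 0, "ty": 0, "tz": 0.4, "ax": 0, "ay": 0, "az": 0, "grip": 200},
    {"tx": 0, "ty": 0, "tz": 0, "ax": 0, "ay": 0, "az": 0, "grip": 200}
  ]
}}

```text
t: 10.05
tool_pos: [0.5997, -0.0224, 0.0981]
orientation: [-0.424, -3.113, -0.0]
force: [0.8, 0.3, -0.7]
opening: 0.0298
```

>>> {"method": "step_arm", "body": {
  "targets": [
    {"tx": 0, "ty": 0, "tz": 0.4, "ax": 0, "ay": 0, "az": 0, "grip": 200},
    {"tx": 0, "ty": 0, "tz": 0, "ax": 0, "ay": 0, "az": 0, "grip": 200}
  ]
}}

```text
t: 10.25
tool_pos: [0.5997, -0.0224, 0.0978]
orientation: [0.424, 3.113, -0.0]
force: [-0.5, -0.9, -0.4]
opening: 0.0299
```

>>> {"method": "step_arm", "body": {
  "targets": [
    {"tx": 0, "ty": 0, "tz": 0.4, "ax": 0, "ay": 0, "az": 0, "grip": 200},
    {"tx": 0, "ty": 0, "tz": 0, "ax": 0, "ay": 0, "az": 0, "grip": 200}
  ]
}}

```text
t: 10.45
tool_pos: [0.5998, -0.0224, 0.0978]
orientation: [0.424, 3.112, -0.0]
force: [-1.4, 0.7, 3.0]
opening: 0.0296
```

>>> {"method": "step_arm", "body": {
  "targets": [
    {"tx": 0, "ty": 0, "tz": 0.4, "ax": 0, "ay": 0, "az": 0, "grip": 200},
    {"tx": 0, "ty": 0, "tz": 0, "ax": 0, "ay": 0, "az": 0, "grip": 200}
  ]
}}

```text
t: 10.65
tool_pos: [0.5999, -0.0224, 0.0977]
orientation: [0.424, 3.112, -0.0]
force: [-2.9, 0.1, 6.3]
opening: 0.0297
```

>>> {"method": "step_arm", "body": {
  "targets": [
    {"tx": 0, "ty": 0, "tz": 0.4, "ax": 0, "ay": 0, "az": 0, "grip": 200},
    {"tx": 0, "ty": 0, "tz": 0, "ax": 0, "ay": 0, "az": 0, "grip": 200}
  ]
}}

```text
t: 10.85
tool_pos: [0.6, -0.0225, 0.0977]
orientation: [0.424, 3.112, -0.0]
force: [-3.8, 0.2, 7.7]
opening: 0.0299
```

Contact came at TCP z = 0.0978, which puts the panel at about 0.0565. I'll back off the preload and then release gently.

>>> {"method": "step_arm", "body": {
  "targets": [
    {"tx": 0, "ty": 0, "tz": -0.8, "ax": 0, "ay": 0, "az": 0, "grip": 200},
    {"tx": 0, "ty": 0, "tz": 0, "ax": 0, "ay": 0, "az": 0, "grip": 200}
  ],
  "squeeze": 4
}}

```text
t: 11.05
tool_pos: [0.5999, -0.0224, 0.0976]
orientation: [0.424, 3.112, -0.0]
force: [-1.3, -0.9, 3.8]
opening: 0.0297
```

>>> {"method": "step_arm", "body": {
  "targets": [
    {"tx": 0, "ty": 0, "tz": 0, "ax": 0, "ay": 0, "az": 0, "grip": 165},
    {"tx": 0, "ty": 0, "tz": 0, "ax": 0, "ay": 0, "az": 0, "grip": 150},
    {"tx": 0, "ty": 0, "tz": 0, "ax": 0, "ay": 0, "az": 0, "grip": 130},
    {"tx": 0, "ty": 0, "tz": 0, "ax": 0, "ay": 0, "az": 0, "grip": 110},
    {"tx": 0, "ty": 0, "tz": 0, "ax": 0, "ay": 0, "az": 0, "grip": 100},
    {"tx": 0, "ty": 0, "tz": 0, "ax": 0, "ay": 0, "az": 0, "grip": 100}
  ]
}}

```text
t: 11.65
tool_pos: [0.5997, -0.0224, 0.0973]
orientation: [-0.424, -3.113, -0.0]
force: [0.0, -0.2, -0.0]
opening: 0.0562
```

```bash
python3 - <<'E'
from h import *
s=robot.read_state(); print(s["tool_pos"],fx(s["tool_pos"]),s["force"],s["opening"])
a=cam("scene");b=cam("side");w=cam("wrist");crop(a,"sc4.png",180,125,150,110,5);crop(b,"sd4.png",260,150,125,90,6);cv2.imwrite("pics/w5.png",w["frame"])
E
```

```text
[ 0.59965593 -0.02235531  0.09725985] [0.0409 0.041  0.0973] [ 0.04707651 -0.19691914 -0.01935719] 0.056249153863810644
```

View pics/sd4.png

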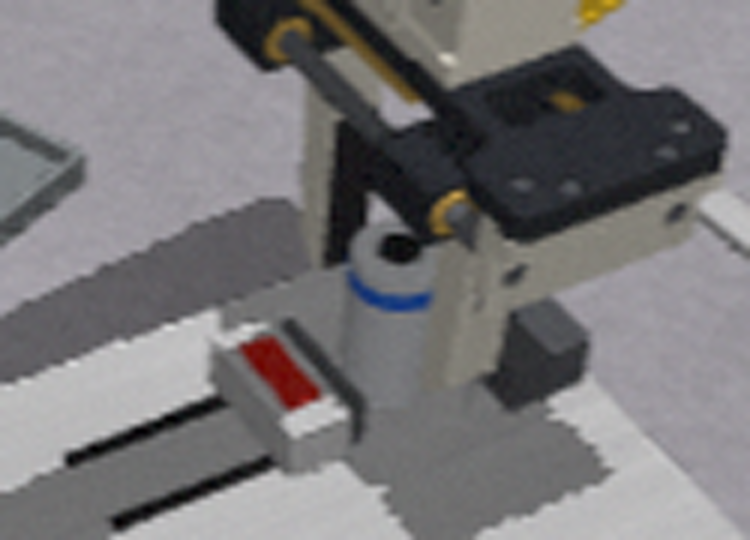

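View pics/w5.png

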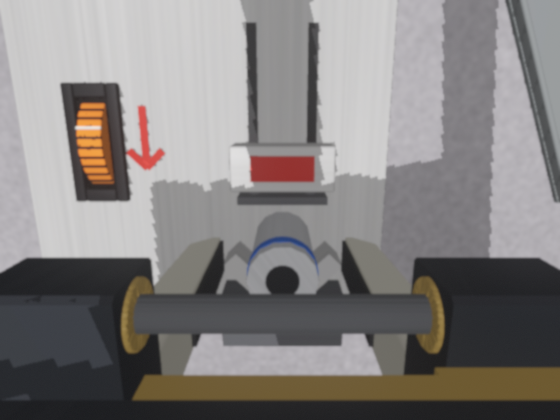

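The insert stands free and upright between jaw and V, with its bore at (283,281). Raising straight up, then across to a spot where the wrist camera looks squarely at the wheel, fingers shut.

>>> {"method": "step_arm", "body": {
  "targets": [
    {"tx": 0, "ty": 0, "tz": -3, "ax": 0, "ay": 0, "az": 0, "grip": 100},
    {"tx": 0, "ty": 0, "tz": -15, "ax": 0, "ay": 0, "az": 0, "grip": 100},
    {"tx": 0, "ty": 0, "tz": -20, "ax": 0, "ay": 0, "az": 0, "grip": 100},
    {"tx": 0, "ty": 0, "tz": -20, "ax": 0, "ay": 0, "az": 0, "grip": 100},
    {"tx": 0, "ty": -10, "tz": 0, "ax": 0, "ay": 0, "az": 0, "grip": 150},
    {"tx": 0, "ty": -22, "tz": 0, "ax": 0, "ay": 0, "az": 0, "grip": 255},
    {"tx": 0, "ty": -22, "tz": 0, "ax": 0, "ay": 0, "az": 0, "grip": 255},
    {"tx": 0, "ty": -22, "tz": 0, "ax": 0, "ay": 0, "az": 0, "grip": 255},
    {"tx": 0, "ty": -18, "tz": 0, "ax": 0, "ay": 0, "az": 0, "grip": 255},
    {"tx": 0, "ty": 0, "tz": 0, "ax": 0, "ay": 0, "az": 0, "grip": 255},
    {"tx": 0, "ty": 0, "tz": 0, "ax": 0, "ay": 0, "az": 0, "grip": 255}
  ],
  "squeeze": 20
}}

```text
t: 12.9
tool_pos: [0.5742, -0.1134, 0.1551]
orientation: [-0.426, -3.112, -0.0]
force: [1.3, -0.0, -0.7]
opening: 0.0051
```

```bash
python3 - <<'E'
from h import *
s=robot.read_state(); print(s["tool_pos"],fx(s["tool_pos"]),s["force"],s["opening"])
w=cam("wrist");cv2.imwrite("pics/w6.png",w["frame"]); crop(w,"w6z.png",210,20,160,130,5)
np.savez("w6.npz",**w)
E
```

```text
[ 0.57419904 -0.11335701  0.15505306] [ 0.0407 -0.0535  0.1551] [ 1.31095145 -0.00580759 -0.73700301] 0.005066956815016955
```

View pics/w6.png

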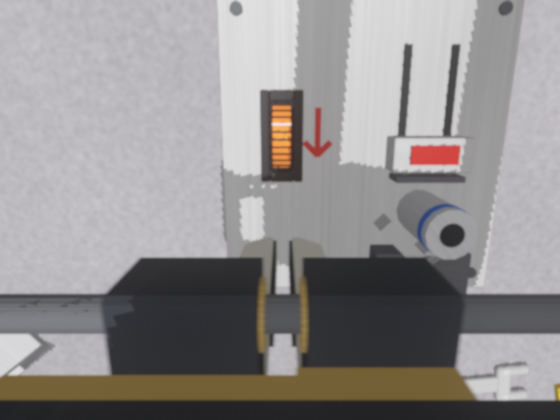

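View pics/w6z.png

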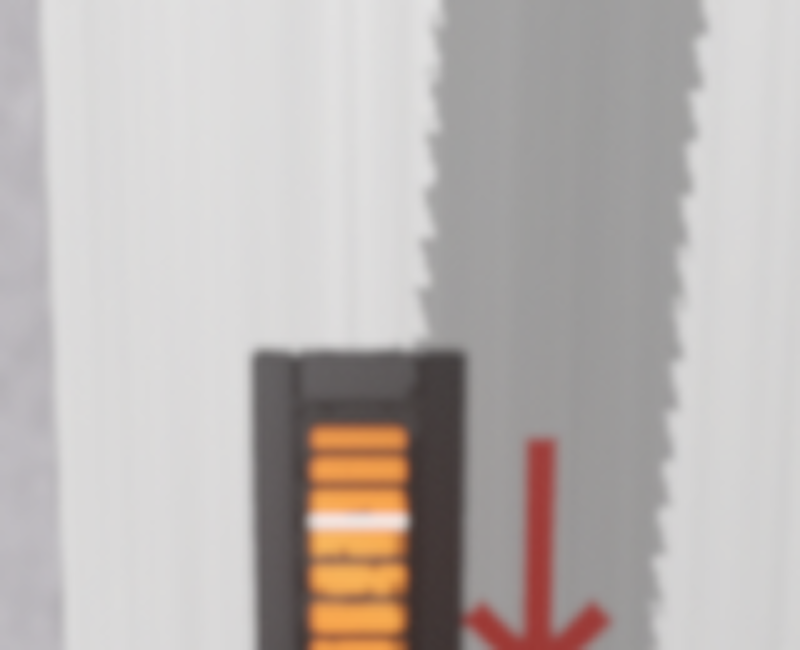

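The wheel is in plain view: frame from x 262 to 303 and y 91 to 180, with a white index mark near (281,124). The fingers are still closing.

```bash
python3 - <<'E'
from h import *
from scipy.spatial.transform import Rotation as Ro
c=np.load("w6.npz"); c={k:(c[k] if c[k].shape else float(c[k])) for k in c}
print("cam",fx(-c["R"].T@c["t"]))
cs=[fx(onz(c,q,.0605)) for q in [(260.5,90.5),(303,90.5),(262,180.5),(303,180.5)]];print(cs,np.mean(cs,0))
hs=cv2.cvtColor(c["frame"],cv2.COLOR_BGR2HSV)[80:190,262:303]
ys,xs=np.nonzero(cv2.inRange(hs,(5,120,80),(25,255,255)));print(xs.min()+262,xs.max()+262,ys.min()+80,ys.max()+80)
ym=(xs.min()+xs.max())/2+262
for v in (ys.min()+80,124,ys.max()+80): print(fx(onz(c,(ym,v),.064)))
s=robot.read_state();print(fx(s["tool_pos"]))
print("tcp check: tip proj",proj(c,s["tool_pos"]+[0,0,-.014]))
E
```

```text
cam [-0.0269 -0.0534  0.3084]
[array([-0.0395, -0.0671,  0.0605]), array([-0.0395, -0.0398,  0.0605]), array([ 0.0192, -0.067 ,  0.0605]), array([ 0.0192, -0.039 ,  0.0605])] [-0.01015  -0.053225  0.0605  ]
271 291 105 168
[-0.0305 -0.054   0.064 ]
[-0.0186 -0.054   0.064 ]
[ 0.0101 -0.054   0.064 ]
[ 0.0408 -0.0529  0.1551]
tcp check: tip proj [282.97268107 254.86801237]
```

Slot centre confirmed at fixture (-0.010,-0.0535). Moving to the stroke start, 11 mm behind the crest, and down to about 6 mm above it.

>>> {"method": "step_arm", "body": {
  "targets": [
    {"tx": 15, "ty": -0.6, "tz": 0, "ax": 0, "ay": 0, "az": 0, "grip": 255},
    {"tx": 20, "ty": 0, "tz": 0, "ax": 0, "ay": 0, "az": 0, "grip": 255},
    {"tx": 20, "ty": 0, "tz": 0, "ax": 0, "ay": 0, "az": 0, "grip": 255},
    {"tx": 7, "ty": 0, "tz": 15, "ax": 0, "ay": 0, "az": 0, "grip": 255},
    {"tx": 0, "ty": 0, "tz": 20, "ax": 0, "ay": 0, "az": 0, "grip": 255},
    {"tx": 0, "ty": 0, "tz": 18, "ax": 0, "ay": 0, "az": 0, "grip": 255},
    {"tx": 0, "ty": 0, "tz": 10, "ax": 0, "ay": 0, "az": 0, "grip": 255},
    {"tx": 0, "ty": 0, "tz": 5, "ax": 0, "ay": 0, "az": 0, "grip": 255},
    {"tx": 0, "ty": 0, "tz": 0, "ax": 0, "ay": 0, "az": 0, "grip": 255},
    {"tx": 0, "ty": 0, "tz": 0, "ax": 0, "ay": 0, "az": 0, "grip": 255},
    {"tx": 0, "ty": 0, "tz": 0, "ax": 0, "ay": 0, "az": 0, "grip": 255}
  ]
}}

```text
t: 14.05
tool_pos: [0.5154, -0.0971, 0.0884]
orientation: [0.424, 3.111, -0.0]
force: [-0.9, -0.0, 0.9]
opening: 0.0003
```

```bash
python3 - <<'E'
from h import *
s=robot.read_state(); print(s["tool_pos"],fx(s["tool_pos"]),s["force"],s["opening"],s["t"])
F=s["force"];print(F@ex,F@ey)
a=cam("scene");b=cam("side");crop(a,"sc5.png",180,125,150,110,5);crop(b,"sd5.png",270,180,125,100,6)
E
```

```text
[ 0.51541428 -0.09712175  0.08838261] [-0.0203 -0.0536  0.0884] [-0.88441076 -0.04173965  0.8861466 ] 0.0003349223366356539 14.05
-0.8409595243420495 -0.2769687106256879
```

View pics/sd5.png

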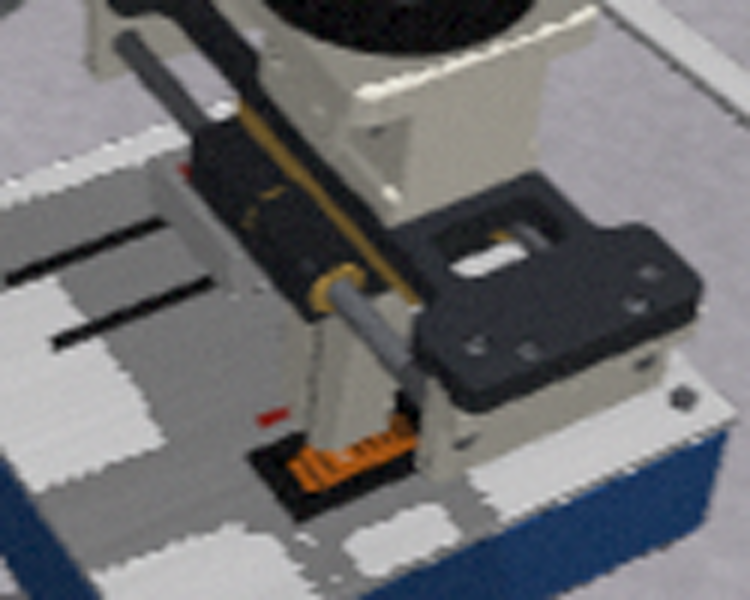

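View pics/sc5.png

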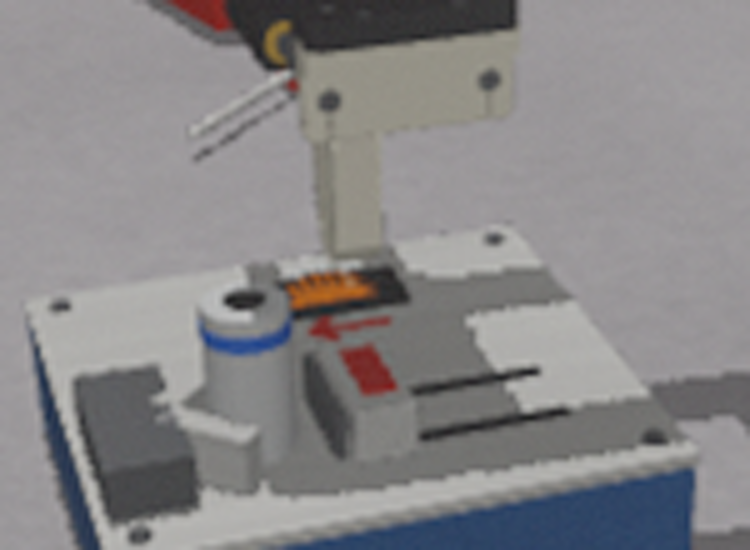

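The insert stands clear in front of the V and the shut fingertips hang above the rear half of the wheel. Coming down slowly.

>>> {"method": "step_arm", "body": {
  "targets": [
    {"tx": 0, "ty": 0, "tz": 0.7, "ax": 0, "ay": 0, "az": 0, "grip": 255},
    {"tx": 0, "ty": 0, "tz": 0.7, "ax": 0, "ay": 0, "az": 0, "grip": 255},
    {"tx": 0, "ty": 0, "tz": 0.7, "ax": 0, "ay": 0, "az": 0, "grip": 255},
    {"tx": 0, "ty": 0, "tz": 0.7, "ax": 0, "ay": 0, "az": 0, "grip": 255},
    {"tx": 0, "ty": 0, "tz": 0.7, "ax": 0, "ay": 0, "az": 0, "grip": 255},
    {"tx": 0, "ty": 0, "tz": 0.7, "ax": 0, "ay": 0, "az": 0, "grip": 255},
    {"tx": 0, "ty": 0, "tz": 0.7, "ax": 0, "ay": 0, "az": 0, "grip": 255},
    {"tx": 0, "ty": 0, "tz": 0.6, "ax": 0, "ay": 0, "az": 0, "grip": 255},
    {"tx": 0, "ty": 0, "tz": 0, "ax": 0, "ay": 0, "az": 0, "grip": 255},
    {"tx": 0, "ty": 0, "tz": 0, "ax": 0, "ay": 0, "az": 0, "grip": 255}
  ]
}}

```text
t: 15.15
tool_pos: [0.5146, -0.0969, 0.0819]
orientation: [-0.424, -3.113, -0.0]
force: [-0.0, 0.8, 0.4]
opening: 0.0006
```

>>> {"method": "step_arm", "body": {
  "targets": [
    {"tx": 0, "ty": 0, "tz": 0.4, "ax": 0, "ay": 0, "az": 0, "grip": 255},
    {"tx": 0, "ty": 0, "tz": 0.4, "ax": 0, "ay": 0, "az": 0, "grip": 255},
    {"tx": 0, "ty": 0, "tz": 0, "ax": 0, "ay": 0, "az": 0, "grip": 255}
  ]
}}

```text
t: 15.45
tool_pos: [0.5146, -0.0969, 0.081]
orientation: [-0.424, -3.113, -0.0]
force: [0.5, -0.1, 0.2]
opening: 0.0004
```

>>> {"method": "step_arm", "body": {
  "targets": [
    {"tx": 0, "ty": 0, "tz": 0.4, "ax": 0, "ay": 0, "az": 0, "grip": 255},
    {"tx": 0, "ty": 0, "tz": 0, "ax": 0, "ay": 0, "az": 0, "grip": 255}
  ]
}}

```text
t: 15.65
tool_pos: [0.5146, -0.0969, 0.0806]
orientation: [-0.424, -3.113, 0.0]
force: [0.5, 0.3, -0.5]
opening: 0.0003
```

>>> {"method": "step_arm", "body": {
  "targets": [
    {"tx": 0, "ty": 0, "tz": 0.4, "ax": 0, "ay": 0, "az": 0, "grip": 255},
    {"tx": 0, "ty": 0, "tz": 0, "ax": 0, "ay": 0, "az": 0, "grip": 255}
  ]
}}

```text
t: 15.85
tool_pos: [0.5147, -0.097, 0.0804]
orientation: [0.424, 3.113, -0.0]
force: [-0.9, 0.4, 1.4]
opening: 0.0003
```

Contact at TCP z = 0.0804, as predicted. Adding a little more preload.

>>> {"method": "step_arm", "body": {
  "targets": [
    {"tx": 0, "ty": 0, "tz": 0.4, "ax": 0, "ay": 0, "az": 0, "grip": 255},
    {"tx": 0, "ty": 0, "tz": 0, "ax": 0, "ay": 0, "az": 0, "grip": 255}
  ]
}}

```text
t: 16.05
tool_pos: [0.5148, -0.0969, 0.0803]
orientation: [0.424, 3.113, -0.0]
force: [-2.2, -0.3, 4.3]
opening: 0.0001
```

>>> {"method": "step_arm", "body": {
  "targets": [
    {"tx": 0, "ty": 0, "tz": 0.2, "ax": 0, "ay": 0, "az": 0, "grip": 255},
    {"tx": 0, "ty": 0, "tz": 0, "ax": 0, "ay": 0, "az": 0, "grip": 255}
  ]
}}

```text
t: 16.25
tool_pos: [0.5148, -0.097, 0.0802]
orientation: [0.424, 3.112, -0.0]
force: [-2.3, 0.8, 7.0]
opening: 0.0004
```

>>> {"method": "step_arm", "body": {
  "targets": [
    {"tx": -1.5, "ty": 0, "tz": 0, "ax": 0, "ay": 0, "az": 0, "grip": 255},
    {"tx": -1.5, "ty": 0, "tz": 0, "ax": 0, "ay": 0, "az": 0, "grip": 255},
    {"tx": -1.5, "ty": 0, "tz": 0, "ax": 0, "ay": 0, "az": 0, "grip": 255},
    {"tx": -1.5, "ty": 0, "tz": 0, "ax": 0, "ay": 0, "az": 0, "grip": 255}
  ]
}}

```text
t: 16.65
tool_pos: [0.5209, -0.0987, 0.0805]
orientation: [0.424, 3.112, -0.0]
force: [-2.4, 0.2, 5.8]
opening: 0.0004
```

>>> {"method": "step_arm", "body": {
  "targets": [
    {"tx": -2, "ty": 0, "tz": 0, "ax": 0, "ay": 0, "az": 0, "grip": 255},
    {"tx": -2, "ty": 0, "tz": 0, "ax": 0, "ay": 0, "az": 0, "grip": 255},
    {"tx": -2, "ty": 0, "tz": 0, "ax": 0, "ay": 0, "az": 0, "grip": 255}
  ]
}}

```text
t: 16.95
tool_pos: [0.5267, -0.1003, 0.0805]
orientation: [0.424, 3.112, -0.0]
force: [-2.8, 0.4, 6.9]
opening: 0.0005
```

>>> {"method": "step_arm", "body": {
  "targets": [
    {"tx": -2, "ty": 0, "tz": 0, "ax": 0, "ay": 0, "az": 0, "grip": 255},
    {"tx": -2, "ty": 0, "tz": 0, "ax": 0, "ay": 0, "az": 0, "grip": 255},
    {"tx": -2, "ty": 0, "tz": 0, "ax": 0, "ay": 0, "az": 0, "grip": 255}
  ]
}}

```text
t: 17.25
tool_pos: [0.5325, -0.1019, 0.0805]
orientation: [0.424, 3.112, -0.0]
force: [-2.2, 0.7, 6.5]
opening: 0.0004
```

>>> {"method": "step_arm", "body": {
  "targets": [
    {"tx": -2, "ty": 0, "tz": 0, "ax": 0, "ay": 0, "az": 0, "grip": 255},
    {"tx": -2, "ty": 0, "tz": 0, "ax": 0, "ay": 0, "az": 0, "grip": 255}
  ]
}}

```text
t: 17.45
tool_pos: [0.5362, -0.1029, 0.0803]
orientation: [0.424, 3.112, -0.0]
force: [-2.2, 0.1, 4.3]
opening: 0.0005
```

The wheel rolled along at about 2.3 N rim force and 4 to 7 N pressing. Lifting, going back and re-engaging at the same depth, with a look while lifted.

>>> {"method": "step_arm", "body": {
  "targets": [
    {"tx": 0, "ty": 0, "tz": -2, "ax": 0, "ay": 0, "az": 0, "grip": 255},
    {"tx": 0, "ty": 0, "tz": -2, "ax": 0, "ay": 0, "az": 0, "grip": 255},
    {"tx": 11, "ty": 0, "tz": 0, "ax": 0, "ay": 0, "az": 0, "grip": 255},
    {"tx": 11, "ty": 0, "tz": 0, "ax": 0, "ay": 0, "az": 0, "grip": 255},
    {"tx": 0, "ty": 0, "tz": 0, "ax": 0, "ay": 0, "az": 0, "grip": 255},
    {"tx": 0, "ty": 0, "tz": 0, "ax": 0, "ay": 0, "az": 0, "grip": 255}
  ]
}}

```text
t: 18.05
tool_pos: [0.5148, -0.097, 0.0837]
orientation: [0.424, 3.112, -0.0]
force: [-0.4, -0.3, 1.1]
opening: 0.0007
```

```bash
python3 - <<'E'
from h import *
s=robot.read_state(); print(s["tool_pos"],fx(s["tool_pos"]),s["force"],s["t"])
a=cam("scene");crop(a,"sc6.png",180,125,150,110,5)
E
```

```text
[ 0.51478011 -0.09697057  0.08373561] [-0.0209 -0.0536  0.0837] [-0.38195611 -0.30396018  1.13402453] 18.05
```

View pics/sc6.png

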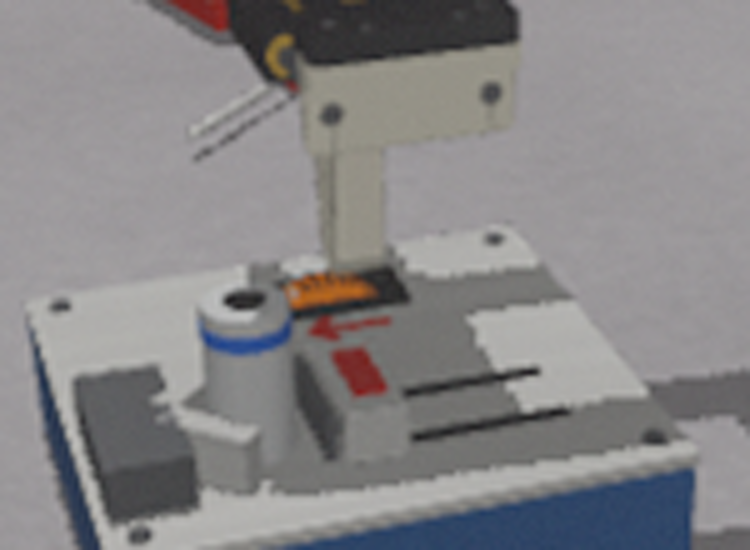

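The jaw has advanced: its red plate went from x≈370 to 358 in the crop. Second stroke.

>>> {"method": "step_arm", "body": {
  "targets": [
    {"tx": 0, "ty": 0, "tz": 0.8, "ax": 0, "ay": 0, "az": 0, "grip": 255},
    {"tx": 0, "ty": 0, "tz": 0.8, "ax": 0, "ay": 0, "az": 0, "grip": 255},
    {"tx": 0, "ty": 0, "tz": 0.8, "ax": 0, "ay": 0, "az": 0, "grip": 255},
    {"tx": 0, "ty": 0, "tz": 0.6, "ax": 0, "ay": 0, "az": 0, "grip": 255},
    {"tx": 0, "ty": 0, "tz": 0.5, "ax": 0, "ay": 0, "az": 0, "grip": 255},
    {"tx": 0, "ty": 0, "tz": 0.3, "ax": 0, "ay": 0, "az": 0, "grip": 255},
    {"tx": 0, "ty": 0, "tz": 0.2, "ax": 0, "ay": 0, "az": 0, "grip": 255},
    {"tx": 0, "ty": 0, "tz": 0, "ax": 0, "ay": 0, "az": 0, "grip": 255}
  ]
}}

```text
t: 18.9
tool_pos: [0.5148, -0.097, 0.0802]
orientation: [0.424, 3.113, -0.0]
force: [-2.5, 0.4, 6.1]
opening: 0.0005
```

>>> {"method": "step_arm", "body": {
  "targets": [
    {"tx": -1.5, "ty": 0, "tz": 0, "ax": 0, "ay": 0, "az": 0, "grip": 255},
    {"tx": -1.5, "ty": 0, "tz": 0, "ax": 0, "ay": 0, "az": 0, "grip": 255},
    {"tx": -2, "ty": 0, "tz": 0, "ax": 0, "ay": 0, "az": 0, "grip": 255},
    {"tx": -2, "ty": 0, "tz": 0, "ax": 0, "ay": 0, "az": 0, "grip": 255},
    {"tx": -2, "ty": 0, "tz": 0, "ax": 0, "ay": 0, "az": 0, "grip": 255}
  ]
}}

```text
t: 19.4
tool_pos: [0.5238, -0.0995, 0.0805]
orientation: [0.424, 3.112, -0.0]
force: [-3.3, 0.5, 7.2]
opening: 0.0007
```

>>> {"method": "step_arm", "body": {
  "targets": [
    {"tx": -2, "ty": 0, "tz": 0, "ax": 0, "ay": 0, "az": 0, "grip": 255},
    {"tx": -2, "ty": 0, "tz": 0, "ax": 0, "ay": 0, "az": 0, "grip": 255},
    {"tx": -2, "ty": 0, "tz": 0, "ax": 0, "ay": 0, "az": 0, "grip": 255}
  ]
}}

```text
t: 19.7
tool_pos: [0.5295, -0.1011, 0.0805]
orientation: [0.424, 3.112, -0.0]
force: [-2.4, 0.3, 7.1]
opening: 0.0006
```

>>> {"method": "step_arm", "body": {
  "targets": [
    {"tx": -2, "ty": 0, "tz": 0, "ax": 0, "ay": 0, "az": 0, "grip": 255},
    {"tx": -2, "ty": 0, "tz": 0, "ax": 0, "ay": 0, "az": 0, "grip": 255},
    {"tx": -2, "ty": 0, "tz": 0.1, "ax": 0, "ay": 0, "az": 0, "grip": 255},
    {"tx": -1, "ty": 0, "tz": 0.1, "ax": 0, "ay": 0, "az": 0, "grip": 255}
  ]
}}

```text
t: 20.1
tool_pos: [0.5363, -0.103, 0.0802]
orientation: [0.424, 3.112, -0.0]
force: [-1.5, 0.1, 6.0]
opening: 0.0003
```

Second stroke fine. Lifting back and measuring how much jaw gap remains.

>>> {"method": "step_arm", "body": {
  "targets": [
    {"tx": 0, "ty": 0, "tz": -2.2, "ax": 0, "ay": 0, "az": 0, "grip": 255},
    {"tx": 0, "ty": 0, "tz": -2, "ax": 0, "ay": 0, "az": 0, "grip": 255},
    {"tx": 11, "ty": 0, "tz": 0, "ax": 0, "ay": 0, "az": 0, "grip": 255},
    {"tx": 11, "ty": 0, "tz": 0, "ax": 0, "ay": 0, "az": 0, "grip": 255},
    {"tx": 0, "ty": 0, "tz": 0, "ax": 0, "ay": 0, "az": 0, "grip": 255},
    {"tx": 0, "ty": 0, "tz": 0, "ax": 0, "ay": 0, "az": 0, "grip": 255}
  ]
}}

```text
t: 20.7
tool_pos: [0.5148, -0.097, 0.0837]
orientation: [0.424, 3.112, -0.0]
force: [-1.2, -0.2, -0.2]
opening: 0.0005
```

```bash
python3 - <<'E'
from h import *
s=robot.read_state(); print(s["tool_pos"],fx(s["tool_pos"]),s["force"],s["t"])
a=cam("scene");crop(a,"sc7.png",180,125,150,110,5)
b=cam("side");crop(b,"sd7.png",270,150,125,100,6)
w=cam("wrist");cv2.imwrite("pics/w7.png",w["frame"])
E
```

```text
[ 0.51481492 -0.09696049  0.0837388 ] [-0.0209 -0.0536  0.0837] [-1.22072032 -0.17074315 -0.16865003] 20.7
```

View pics/sc7.png

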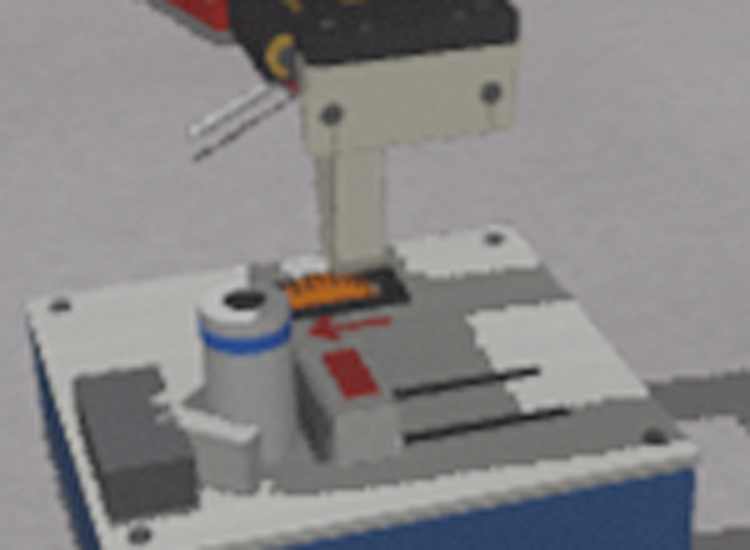

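View pics/w7.png

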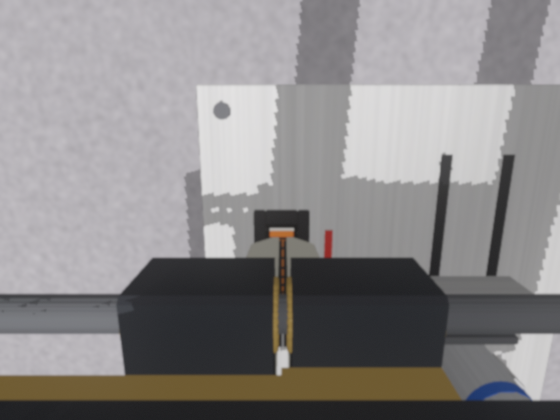

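The jaw has travelled about 6 mm and sits close to the insert, with roughly 5.5 mm left to bearing. Third stroke.

>>> {"method": "step_arm", "body": {
  "targets": [
    {"tx": 0, "ty": 0, "tz": 0.8, "ax": 0, "ay": 0, "az": 0, "grip": 255},
    {"tx": 0, "ty": 0, "tz": 0.8, "ax": 0, "ay": 0, "az": 0, "grip": 255},
    {"tx": 0, "ty": 0, "tz": 0.8, "ax": 0, "ay": 0, "az": 0, "grip": 255},
    {"tx": 0, "ty": 0, "tz": 0.6, "ax": 0, "ay": 0, "az": 0, "grip": 255},
    {"tx": 0, "ty": 0, "tz": 0.5, "ax": 0, "ay": 0, "az": 0, "grip": 255},
    {"tx": 0, "ty": 0, "tz": 0.3, "ax": 0, "ay": 0, "az": 0, "grip": 255},
    {"tx": 0, "ty": 0, "tz": 0.2, "ax": 0, "ay": 0, "az": 0, "grip": 255},
    {"tx": 0, "ty": 0, "tz": 0, "ax": 0, "ay": 0, "az": 0, "grip": 255}
  ]
}}

```text
t: 21.65
tool_pos: [0.5148, -0.097, 0.0803]
orientation: [0.424, 3.113, -0.0]
force: [-2.5, 0.5, 4.5]
opening: 0.0003
```

>>> {"method": "step_arm", "body": {
  "targets": [
    {"tx": -1.5, "ty": 0, "tz": 0, "ax": 0, "ay": 0, "az": 0, "grip": 255},
    {"tx": -1.5, "ty": 0, "tz": 0, "ax": 0, "ay": 0, "az": 0, "grip": 255},
    {"tx": -2, "ty": 0, "tz": 0, "ax": 0, "ay": 0, "az": 0, "grip": 255},
    {"tx": -2, "ty": 0, "tz": 0, "ax": 0, "ay": 0, "az": 0, "grip": 255}
  ]
}}

```text
t: 22.05
tool_pos: [0.5219, -0.0989, 0.0805]
orientation: [0.424, 3.112, -0.0]
force: [-2.7, 1.5, 6.2]
opening: 0.0004
```

>>> {"method": "step_arm", "body": {
  "targets": [
    {"tx": -2, "ty": 0, "tz": 0, "ax": 0, "ay": 0, "az": 0, "grip": 255},
    {"tx": -2, "ty": 0, "tz": 0, "ax": 0, "ay": 0, "az": 0, "grip": 255}
  ]
}}

```text
t: 22.25
tool_pos: [0.5257, -0.1, 0.0805]
orientation: [0.424, 3.112, -0.0]
force: [-1.8, 1.5, 7.7]
opening: 0.0005
```

>>> {"method": "step_arm", "body": {
  "targets": [
    {"tx": -2, "ty": 0, "tz": 0, "ax": 0, "ay": 0, "az": 0, "grip": 255},
    {"tx": -2, "ty": 0, "tz": 0, "ax": 0, "ay": 0, "az": 0, "grip": 255}
  ]
}}

```text
t: 22.45
tool_pos: [0.5296, -0.1011, 0.0805]
orientation: [0.424, 3.112, -0.0]
force: [-1.9, 0.4, 6.7]
opening: 0.0006
```

>>> {"method": "step_arm", "body": {
  "targets": [
    {"tx": -2, "ty": 0, "tz": 0, "ax": 0, "ay": 0, "az": 0, "grip": 255},
    {"tx": -2, "ty": 0, "tz": 0, "ax": 0, "ay": 0, "az": 0, "grip": 255}
  ]
}}

```text
t: 22.65
tool_pos: [0.5334, -0.1021, 0.0804]
orientation: [0.424, 3.112, -0.0]
force: [-2.1, 0.6, 6.9]
opening: 0.0002
```

>>> {"method": "step_arm", "body": {
  "targets": [
    {"tx": -2, "ty": 0, "tz": 0.1, "ax": 0, "ay": 0, "az": 0, "grip": 255},
    {"tx": -1, "ty": 0, "tz": 0.1, "ax": 0, "ay": 0, "az": 0, "grip": 255}
  ]
}}

```text
t: 22.85
tool_pos: [0.5363, -0.103, 0.0802]
orientation: [0.424, 3.112, -0.0]
force: [-1.4, 1.3, 6.2]
opening: 0.0005
```

>>> {"method": "step_arm", "body": {
  "targets": [
    {"tx": 0, "ty": 0, "tz": -2.2, "ax": 0, "ay": 0, "az": 0, "grip": 255},
    {"tx": 0, "ty": 0, "tz": -2, "ax": 0, "ay": 0, "az": 0, "grip": 255},
    {"tx": 11, "ty": 0, "tz": 0, "ax": 0, "ay": 0, "az": 0, "grip": 255},
    {"tx": 11, "ty": 0, "tz": 0, "ax": 0, "ay": 0, "az": 0, "grip": 255},
    {"tx": 0, "ty": 0, "tz": 0, "ax": 0, "ay": 0, "az": 0, "grip": 255},
    {"tx": 0, "ty": 0, "tz": 0, "ax": 0, "ay": 0, "az": 0, "grip": 255}
  ]
}}

```text
t: 23.45
tool_pos: [0.5148, -0.097, 0.0837]
orientation: [0.424, 3.112, -0.0]
force: [-0.3, 0.2, -0.4]
opening: 0.0003
```

```bash
python3 - <<'E'
from h import *
s=robot.read_state(); print(s["tool_pos"],fx(s["tool_pos"]),s["force"],s["t"])
a=cam("scene");crop(a,"sc8.png",180,125,150,110,5)
E
```

```text
[ 0.51478713 -0.09697431  0.08374408] [-0.0209 -0.0536  0.0837] [-0.29276434  0.21213618 -0.41924158] 23.45
```

View pics/sc8.png

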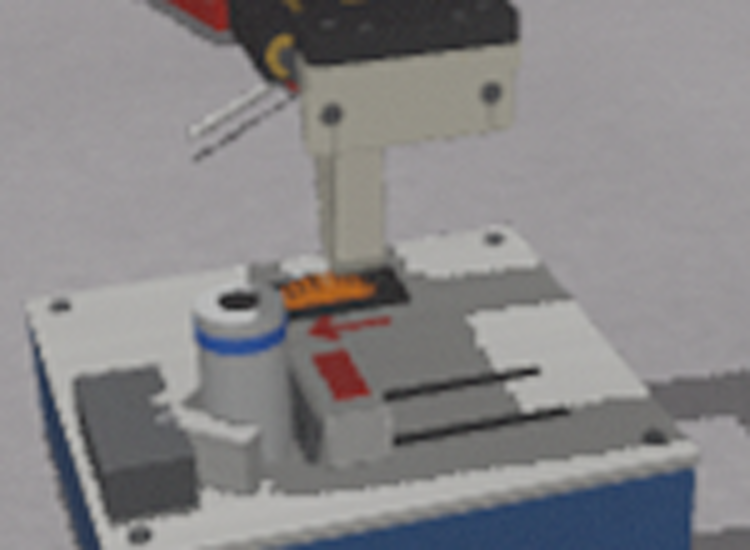

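The insert is now being pushed, with its bore shifted about 1 mm towards the V. Fourth stroke in shorter bites, watching the rim force.

>>> {"method": "step_arm", "body": {
  "targets": [
    {"tx": 0, "ty": 0, "tz": 0.8, "ax": 0, "ay": 0, "az": 0, "grip": 255},
    {"tx": 0, "ty": 0, "tz": 0.8, "ax": 0, "ay": 0, "az": 0, "grip": 255},
    {"tx": 0, "ty": 0, "tz": 0.8, "ax": 0, "ay": 0, "az": 0, "grip": 255},
    {"tx": 0, "ty": 0, "tz": 0.6, "ax": 0, "ay": 0, "az": 0, "grip": 255},
    {"tx": 0, "ty": 0, "tz": 0.5, "ax": 0, "ay": 0, "az": 0, "grip": 255},
    {"tx": 0, "ty": 0, "tz": 0.3, "ax": 0, "ay": 0, "az": 0, "grip": 255},
    {"tx": 0, "ty": 0, "tz": 0.2, "ax": 0, "ay": 0, "az": 0, "grip": 255},
    {"tx": 0, "ty": 0, "tz": 0, "ax": 0, "ay": 0, "az": 0, "grip": 255}
  ]
}}

```text
t: 24.3
tool_pos: [0.5148, -0.097, 0.0802]
orientation: [0.424, 3.113, -0.0]
force: [-2.4, -0.3, 5.0]
opening: 0.0002
```

>>> {"method": "step_arm", "body": {
  "targets": [
    {"tx": -1.5, "ty": 0, "tz": 0, "ax": 0, "ay": 0, "az": 0, "grip": 255},
    {"tx": -1.5, "ty": 0, "tz": 0, "ax": 0, "ay": 0, "az": 0, "grip": 255},
    {"tx": -2, "ty": 0, "tz": 0, "ax": 0, "ay": 0, "az": 0, "grip": 255},
    {"tx": -2, "ty": 0, "tz": 0, "ax": 0, "ay": 0, "az": 0, "grip": 255}
  ]
}}

```text
t: 24.7
tool_pos: [0.5218, -0.0989, 0.0805]
orientation: [0.424, 3.112, -0.0]
force: [-2.5, -0.5, 7.6]
opening: 0.0005
```

>>> {"method": "step_arm", "body": {
  "targets": [
    {"tx": -2, "ty": 0, "tz": 0, "ax": 0, "ay": 0, "az": 0, "grip": 255},
    {"tx": -2, "ty": 0, "tz": 0, "ax": 0, "ay": 0, "az": 0, "grip": 255}
  ]
}}

```text
t: 24.9
tool_pos: [0.5257, -0.1, 0.0805]
orientation: [0.424, 3.112, -0.0]
force: [-2.2, 0.9, 6.8]
opening: 0.0008
```

>>> {"method": "step_arm", "body": {
  "targets": [
    {"tx": -2, "ty": 0, "tz": 0, "ax": 0, "ay": 0, "az": 0, "grip": 255},
    {"tx": -2, "ty": 0, "tz": 0, "ax": 0, "ay": 0, "az": 0, "grip": 255}
  ]
}}

```text
t: 25.1
tool_pos: [0.5295, -0.1011, 0.0805]
orientation: [0.424, 3.112, -0.0]
force: [-2.0, 0.9, 7.2]
opening: 0.0003
```

>>> {"method": "step_arm", "body": {
  "targets": [
    {"tx": -2, "ty": 0, "tz": 0, "ax": 0, "ay": 0, "az": 0, "grip": 255},
    {"tx": -2, "ty": 0, "tz": 0, "ax": 0, "ay": 0, "az": 0, "grip": 255}
  ]
}}

```text
t: 25.3
tool_pos: [0.5333, -0.1021, 0.0804]
orientation: [0.424, 3.112, -0.0]
force: [-3.1, 1.2, 6.2]
opening: 0.0001
```

```bash
python3 - <<'E'
from h import *
s=robot.read_state(); print(s["tool_pos"],fx(s["tool_pos"]),s["force"],s["force"]@ex,s["t"])
a=cam("scene");crop(a,"sc9.png",180,125,150,110,5)
E
```

```text
[ 0.53331238 -0.10209561  0.08043068] [-0.0017 -0.0536  0.0804] [-3.06042328  1.20367016  6.15910773] -3.2709456760212596 25.3
```

View pics/sc9.png

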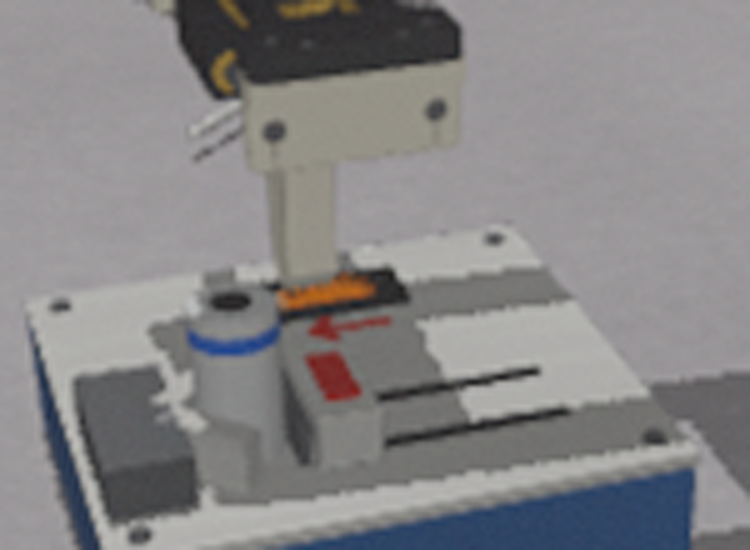

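The insert has moved about 4 mm in total and looks home or nearly so. Finishing this stroke.

>>> {"method": "step_arm", "body": {
  "targets": [
    {"tx": -1.5, "ty": 0, "tz": 0.1, "ax": 0, "ay": 0, "az": 0, "grip": 255},
    {"tx": -1.5, "ty": 0, "tz": 0.1, "ax": 0, "ay": 0, "az": 0, "grip": 255}
  ]
}}

```text
t: 25.55
tool_pos: [0.5362, -0.1029, 0.0802]
orientation: [0.424, 3.112, -0.0]
force: [-2.3, 0.2, 5.9]
opening: 0.0004
```

>>> {"method": "step_arm", "body": {
  "targets": [
    {"tx": 0, "ty": 0, "tz": -2.2, "ax": 0, "ay": 0, "az": 0, "grip": 255},
    {"tx": 0, "ty": 0, "tz": -2, "ax": 0, "ay": 0, "az": 0, "grip": 255},
    {"tx": 11, "ty": 0, "tz": 0, "ax": 0, "ay": 0, "az": 0, "grip": 255},
    {"tx": 11, "ty": 0, "tz": 0, "ax": 0, "ay": 0, "az": 0, "grip": 255},
    {"tx": 0, "ty": 0, "tz": 0, "ax": 0, "ay": 0, "az": 0, "grip": 255},
    {"tx": 0, "ty": 0, "tz": 0, "ax": 0, "ay": 0, "az": 0, "grip": 255}
  ]
}}

```text
t: 26.15
tool_pos: [0.5148, -0.097, 0.0837]
orientation: [0.424, 3.112, -0.0]
force: [-1.4, -0.5, -0.7]
opening: 0.0008
```

```bash
python3 - <<'E'
from h import *
s=robot.read_state(); print(s["tool_pos"],fx(s["tool_pos"]),s["force"],s["force"]@ex,s["t"])
a=cam("scene");crop(a,"sc10.png",180,125,150,110,5)
b=cam("side");crop(b,"sd10.png",270,150,125,100,6)
E
```

```text
[ 0.51481911 -0.09696469  0.08374062] [-0.0209 -0.0536  0.0837] [-1.41846115 -0.46917937 -0.67860358] -1.241095536940827 26.15
```

View pics/sc10.png

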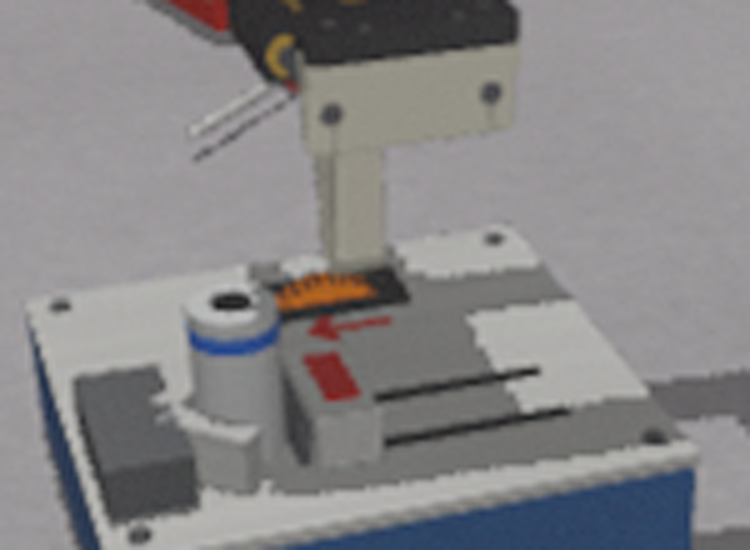

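View pics/sd10.png

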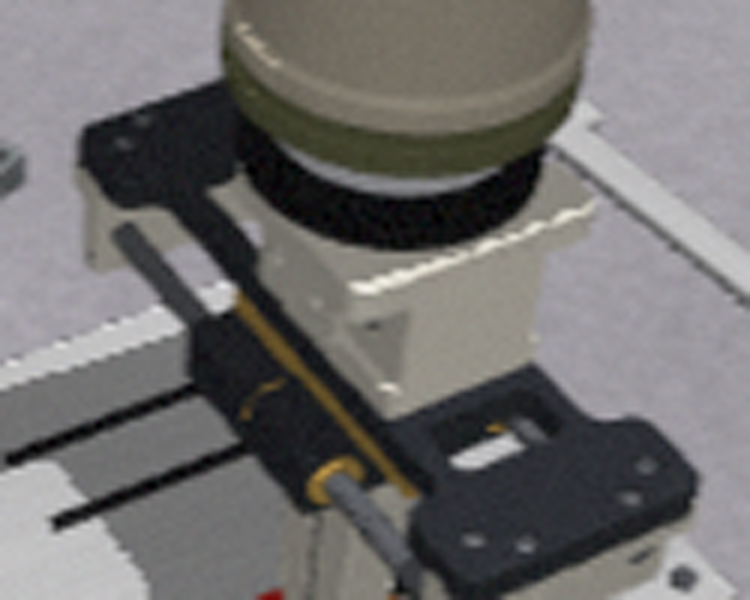

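Between the last two pictures the insert did not move, so it looks seated. Now the tightening stroke with short bites and several force readings.

>>> {"method": "step_arm", "body": {
  "targets": [
    {"tx": 0, "ty": 0, "tz": 0.8, "ax": 0, "ay": 0, "az": 0, "grip": 255},
    {"tx": 0, "ty": 0, "tz": 0.8, "ax": 0, "ay": 0, "az": 0, "grip": 255},
    {"tx": 0, "ty": 0, "tz": 0.8, "ax": 0, "ay": 0, "az": 0, "grip": 255},
    {"tx": 0, "ty": 0, "tz": 0.6, "ax": 0, "ay": 0, "az": 0, "grip": 255},
    {"tx": 0, "ty": 0, "tz": 0.5, "ax": 0, "ay": 0, "az": 0, "grip": 255},
    {"tx": 0, "ty": 0, "tz": 0.3, "ax": 0, "ay": 0, "az": 0, "grip": 255},
    {"tx": 0, "ty": 0, "tz": 0.2, "ax": 0, "ay": 0, "az": 0, "grip": 255},
    {"tx": 0, "ty": 0, "tz": 0.1, "ax": 0, "ay": 0, "az": 0, "grip": 255}
  ]
}}

```text
t: 27.05
tool_pos: [0.5148, -0.097, 0.0802]
orientation: [0.424, 3.112, -0.0]
force: [-3.8, 0.3, 7.6]
opening: 0.0002
```

>>> {"method": "step_arm", "body": {
  "targets": [
    {"tx": -1, "ty": 0, "tz": 0, "ax": 0, "ay": 0, "az": 0, "grip": 255},
    {"tx": -1, "ty": 0, "tz": 0, "ax": 0, "ay": 0, "az": 0, "grip": 255}
  ]
}}

```text
t: 27.25
tool_pos: [0.5167, -0.0975, 0.0804]
orientation: [0.424, 3.113, -0.0]
force: [-4.0, 1.5, 8.7]
opening: 0.0008
```

>>> {"method": "step_arm", "body": {
  "targets": [
    {"tx": -1, "ty": 0, "tz": 0, "ax": 0, "ay": 0, "az": 0, "grip": 255},
    {"tx": -1, "ty": 0, "tz": 0, "ax": 0, "ay": 0, "az": 0, "grip": 255}
  ]
}}

```text
t: 27.45
tool_pos: [0.5187, -0.098, 0.0804]
orientation: [0.424, 3.112, -0.0]
force: [-4.0, 1.2, 8.4]
opening: 0.0007
```

>>> {"method": "step_arm", "body": {
  "targets": [
    {"tx": -1, "ty": 0, "tz": 0, "ax": 0, "ay": 0, "az": 0, "grip": 255},
    {"tx": -1, "ty": 0, "tz": 0, "ax": 0, "ay": 0, "az": 0, "grip": 255}
  ]
}}

```text
t: 27.65
tool_pos: [0.5206, -0.0986, 0.0805]
orientation: [0.424, 3.113, -0.0]
force: [-4.1, 1.6, 8.6]
opening: 0.0003
```

>>> {"method": "step_arm", "body": {
  "targets": [
    {"tx": -1, "ty": 0, "tz": 0, "ax": 0, "ay": 0, "az": 0, "grip": 255},
    {"tx": 0, "ty": 0, "tz": 0, "ax": 0, "ay": 0, "az": 0, "grip": 255}
  ]
}}

```text
t: 27.85
tool_pos: [0.5216, -0.0989, 0.0804]
orientation: [0.424, 3.112, -0.0]
force: [-4.2, 0.5, 8.4]
opening: 0.0005
```

```bash
python3 - <<'E'
from h import *
s=robot.read_state(); print(s["tool_pos"],fx(s["tool_pos"]),s["force"],s["force"]@ex,s["t"])
a=cam("scene");crop(a,"sc11.png",180,125,150,110,5)
for n in ("sc4","sc5","sc6","sc7","sc8","sc9","sc10","sc11"):
    f=cv2.imread(f"pics/{n}.png");h=cv2.cvtColor(f,cv2.COLOR_BGR2HSV)
    r=cv2.inRange(h,(0,120,60),(5,255,255))|cv2.inRange(h,(174,120,60),(180,255,255)); r[:340]=0
    b=cv2.inRange(h,(105,150,80),(125,255,255)); b[:290]=0;b[375:]=0;b[:,320:]=0;b[:,:150]=0
    for k,m in(("red",r),("band",b)):
        ys,xs=np.nonzero(m); print(n,k,len(xs),xs.mean().round(1),ys.mean().round(1),end=" ")
    print()
E
```

```text
[ 0.52164271 -0.09888578  0.08044663] [-0.0138 -0.0536  0.0804] [-4.19862106  0.5048491   8.40832744] -4.180532476254661 27.85
sc4 red 1452 369.0 371.2 sc4 band 251 219.6 343.3 
sc5 red 1493 368.5 370.5 sc5 band 786 247.3 342.9 
sc6 red 1492 359.3 371.9 sc6 band 785 247.0 343.0 
sc7 red 1492 350.1 373.2 sc7 band 784 247.2 343.0 
sc8 red 1496 340.9 374.9 sc8 band 780 241.3 343.8 
sc9 red 1508 333.3 376.6 sc9 band 781 233.4 345.1 
sc10 red 1487 332.0 376.6 sc10 band 756 233.1 345.3 
sc11 red 1507 328.9 376.9 sc11 band 773 232.8 345.2
```

Rim force reads 4.2 N against about 2.3 N free, so the jaw force is about 13 N. The jaw moved 1.0 mm more while the insert stayed put, and pad stiffness gives about 12 to 15 N, which agrees. That is finger-tight, so I'm lifting off.

>>> {"method": "step_arm", "body": {
  "targets": [
    {"tx": 0, "ty": 0, "tz": -1, "ax": 0, "ay": 0, "az": 0, "grip": 255},
    {"tx": 0, "ty": 0, "tz": -2, "ax": 0, "ay": 0, "az": 0, "grip": 255},
    {"tx": 0, "ty": 0, "tz": -10, "ax": 0, "ay": 0, "az": 0, "grip": 255},
    {"tx": 0, "ty": 0, "tz": -20, "ax": 0, "ay": 0, "az": 0, "grip": 255},
    {"tx": 0, "ty": 0, "tz": -20, "ax": 0, "ay": 0, "az": 0, "grip": 255},
    {"tx": 0, "ty": 0, "tz": -20, "ax": 0, "ay": 0, "az": 0, "grip": 255},
    {"tx": -12, "ty": 0, "tz": -20, "ax": 0, "ay": 0, "az": 0, "grip": 255},
    {"tx": -20, "ty": 0, "tz": -10, "ax": 0, "ay": 0, "az": 0, "grip": 255},
    {"tx": -25, "ty": 0, "tz": 0, "ax": 0, "ay": 0, "az": 0, "grip": 255},
    {"tx": -25, "ty": 0, "tz": 0, "ax": 0, "ay": 0, "az": 0, "grip": 255},
    {"tx": -15, "ty": 0, "tz": 0, "ax": 0, "ay": 0, "az": 0, "grip": 255},
    {"tx": 0, "ty": 0, "tz": 0, "ax": 0, "ay": 0, "az": 0, "grip": 255},
    {"tx": 0, "ty": 0, "tz": 0, "ax": 0, "ay": 0, "az": 0, "grip": 255}
  ]
}}

```text
t: 29.2
tool_pos: [0.6145, -0.1246, 0.1826]
orientation: [-0.424, -3.112, -0.0]
force: [-0.4, -0.5, -0.6]
opening: 0.0004
```

```bash
python3 - <<'E'
from h import *
s=robot.read_state(); print(s["tool_pos"],fx(s["tool_pos"]),s["force"],s["t"])
a=cam("scene");crop(a,"sc12.png",180,125,150,110,5)
f=cv2.imread("pics/sc12.png");h=cv2.cvtColor(f,cv2.COLOR_BGR2HSV)
r=cv2.inRange(h,(0,120,60),(5,255,255))|cv2.inRange(h,(174,120,60),(180,255,255)); r[:340]=0
ys,xs=np.nonzero(r);print("red",xs.mean(),ys.mean())
w=cam("wrist");cv2.imwrite("pics/w12.png",w["frame"]);b=cam("side");crop(b,"sd12.png",270,150,125,100,6)
A=lambda x,y:((x+.5)/5-.5+180,(y+.5)/5-.5+125)
np.savez("w12.npz",**w)
cv2.imwrite("pics/scfull.png",a["frame"])
E
```

```text
[ 0.6145317  -0.12462165  0.18257375] [ 0.0826 -0.0536  0.1826] [-0.41104945 -0.50361716 -0.58193483] 29.2
red 329.2796833773087 376.57981530343005
```

View pics/w12.png

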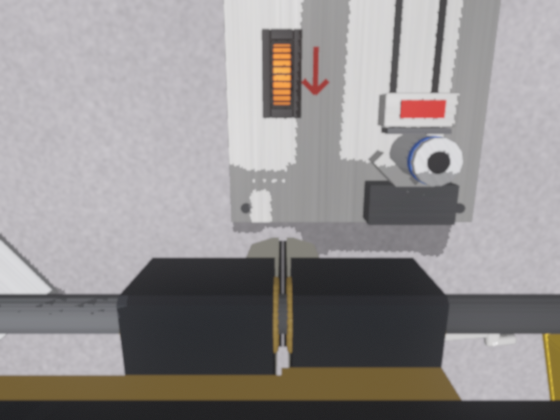

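View pics/sd12.png

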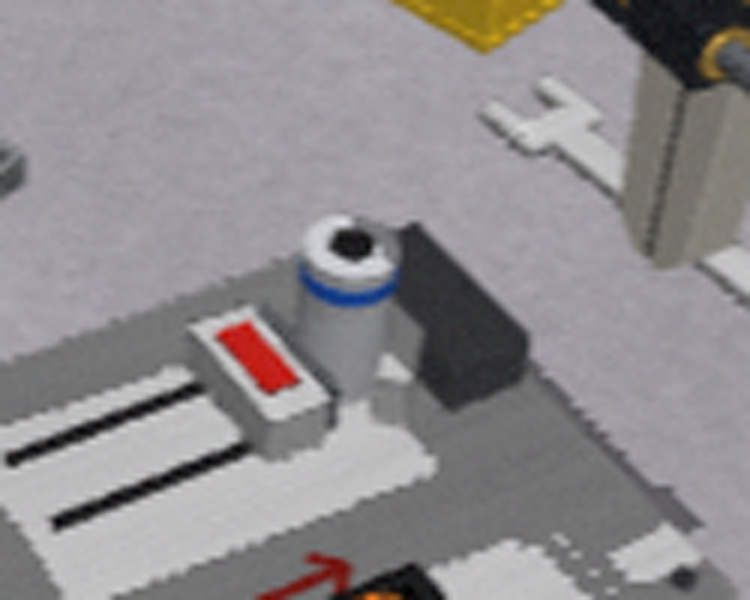

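View pics/scfull.png

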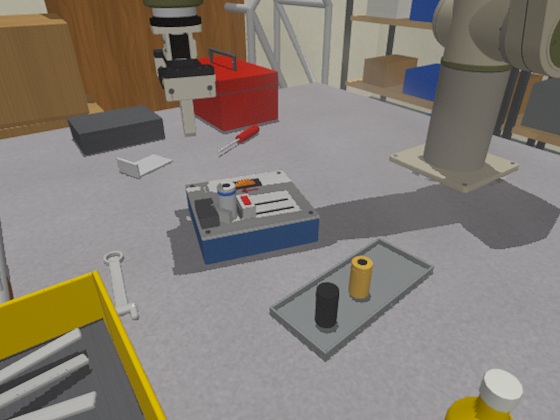

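The insert stands upright between pad and V, the jaw held after lift-off (red plate at 329.3 against 328.9), and brass and black are untouched at (360,277) and (326,305). Last, checking the axis position against the nest.

```bash
python3 - <<'E'
from h import *
c=np.load("w12.npz"); c={k:(c[k] if c[k].shape else float(c[k])) for k in c}
a=cam("scene");b=cam("side")
pb=((352.5)/6-.5+270,(245.5)/6-.5+150)
f=a["frame"][175:200,210:245];print(np.argwhere(f.max(2)<45).mean(0)[::-1]+[210,175])
pa=np.argwhere(f.max(2)<45).mean(0)[::-1]+[210,175]
X,e=tri(c,(438.5,161.5),b,pb);print("w/side",fx(X),e)
print("wrist on z",fx(onz(c,(438.5,161.5),.1115)))
X,e=tri(a,pa,b,pb);print("sc/side",fx(X),e)
s=robot.read_state();print(s["force"],s["t"])
E
```

```text
[228.44444444 186.        ]
w/side [0.0448 0.0412 0.1123] 0.0009429045573612652
wrist on z [0.0446 0.0419 0.1115]
sc/side [0.0434 0.0417 0.1113] 0.004100462686767495
[-0.10711567 -0.27813447 -0.81666633] 29.45
```

```bash
python3 -c "
from plant import robot
print(robot.close_job())"
```

```text
the job is handed in; nothing more can be done
None
```

The blue-banded insert is home in the V and held finger-tight by the jaw. I handed the job in at about 29.5 s; no verdict was reported.

**What I did:** I took the insert from the tray, set it down about 3.5 mm short of the V and let go. Five light strokes on the thumbwheel then closed the jaw, the last one only 7 mm. I pressed with 4 to 9 N throughout, and the fingers touched only the insert and the wheel.

**Last checks:**
- **Tightness:** the last rim force was about 4.2 N, against about 2.3 N when rolling free. That means roughly 13 N at the jaw. The pad compression seen in the images gives 12 to 15 N.
- **Hold:** the jaw did not move when I lifted off.
- **Position:** the wrist and side views put the insert's axis within 0.5 mm of my nest estimate, with its top at 0.112 m, as expected for a standing insert.
- **Other inserts:** the brass and black inserts are where they were at the start.

**What disagreed:**
- **Scene camera:** its final fix, from a rough bore mask, is 1.7 mm off the nest estimate with a 4 mm ray miss, so I did not rely on it.
- **Jaw clearance:** my first two-view reading of the starting gap was about 16 mm, more than the stated 8 to 13 mm. The overhead wrist view corrected it to about 12 mm.

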